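# Dial the code on the medicine lock box and draw its bolt

### The arm

A 6-joint arm with a two-finger parallel gripper is mounted at the origin on a cart in front of the work surface, level with it; the furniture and walls round the work are solid. World frame = base frame: x ahead of the robot, y to its left, z up, the work surface at z = 0. Lengths are in mm, angles in rad, forces in N, time in s.
With the tool pointing down it reaches from about 275 to 1000 mm from the base axis. Payload 8.4 kg.
Tool frame: the origin (TCP) lies on the centre line of the jaws, within the pads' length; the fingertips stand 22 mm ahead of it and the grasp point (between the pads) lies 3 mm ahead of it; z points along the fingers, x is the direction in which the jaws open and shut, and the axes are right-handed (so a half turn about z gives the same grasp; the last joint's range is limited). The gripper opens to 85 mm and grips with 20 to 120 N. Pads are 22 mm wide; open, the fingers measure 114 mm over their backs; the gripper's body (76 mm by 85 mm) begins 54 mm behind the grasp point. The pads swing forward as they close: fully open they stand 13 mm farther back than shut.
Start: joints at [1.18, 0.353, 1.633, -0, 1.155, -0.002], TCP at [236.923, 578.356, 253.281] pointing down, gripper open.
Joint ranges: [-2.63, 2.63], [-0.92, 2.1], [0.06, 2.66], [-1.3, 4.44], [0, 2.69], [-3.02, 3.02]. Speed limits (rad/s): [2.22, 2.22, 2.79, 3.14, 3.14, 3.14].

### API

Orientations are given as [roll, pitch, yaw] about the fixed x, y, z axes, in that order (R = Rz(yaw) Ry(pitch) Rx(roll)).
In Python, from rig import status, viewer, job gives the robot as it stands.
- The arm moves only by the tool send_rows, never from a script. Its argument "plan" is a list of rows, each a list of 3 entries, a list of its own where there are three numbers: the shift along the tool's x, y, z in m, then the turn, a rotation vector about the tool's x, y, z in rad, then the opening, from -1 (shut) to 1 (fully open). In form: [[[x, y, z], [rx, ry, rz], jaw], ...]. A call has exactly 5 rows; each row is the pose to reach, as a shift and turn from the pose measured when the call began, along the tool's axes at that moment; what a row does not reach only later rows make up. A row lasts 1/12 s, in which the tool goes at most 41.7 mm and 7.16 degrees, less where a joint would pass 70% of its speed; a pose out of reach is approached as far as the arm can. A call with a gripper value outside its range is refused whole. The fingers move at their own pace and stop on an object; "squeeze" is the grip in N (left out, the last holds). Time passes only in rows, so rows that repeat a pose let the fingers close, or fill a call up. It gives the time, the measured TCP pose, the force and the opening at its end, in the units of the state.
- status.sense(): the state, without advancing time (a new reading comes with each control period).
- viewer.grab_frame(name): name is "scene" or "side" or "wrist"; returns the picture (480x640x3 uint8, red, green, blue); there is no depth.
- viewer.camera_params(name): a dict with "intrinsics" (3x3 intrinsics, pixels), "xyz" and "orientation" of the camera in the world. Camera axes: x right, y down, z forward; pixel columns grow to the right and rows downward; lengths in mm; the calibration is good to about 2 mm. A picture is of the moment at which its call begins: read the wrist's pose just before it. camera_params takes no time and is no camera call; for the wrist camera it gives the pose at the moment of the call.
- job.sign_off(): hands the job in, once; it reports no verdict.
Trained networks look in the newest picture that a camera, given by its name, has taken for a name from the list of things; names that differ only in an ending like _2 or _b are one class to them, and where a whole thing is asked for, a point or a joint stands for the part that bears it (a point fixed in the world has none). Each returns a list of dicts, best first, with "p" (0 to 1); they miss things now and then, are a little off and sometimes report something else, mostly with a low value. They report only what shows in the picture. A call takes as long as a camera call.
- viewer.cut_out(label, camera): "mask" (480x640 bool, what is visible of it) and "extent" ([left, top, width, height] in pixels, round what is visible of it).
The state is a dict: "clock": time; "qpos": joint angles; "qvel": joint speeds; "joint_efforts": joint torques, N m; "eef_pos": TCP position; "tcp_rot": TCP orientation; "contact_force": force on the tool from outside, world axes, zero at the start; "wrist_torque": the same for the moment, N m; "opening": opening from 0.0 (shut) to 1.0 (fully open).
Only numpy, scipy, OpenCV 4.12 (cv2) and the standard library are available. Lean on these libraries where they do the work, as an engineer would, in place of code of your own. Each camera call takes 0.05 s, during which the arm holds its last target.

### The job

Unlock the medicine lock box: roll its three digit wheels so that they read 5 2 6 from left to right, each digit squarely in line with the index lines, then slide the bolt tab on the lid fully to the left. Press gently (the lock is spoilt by more than 20 N) and leave the other things on the worktop where they are.

Things in the scene. Friction and masses are not known exactly. Their poses are not given: they have to be found in the camera images.
- lockbox: grey steel box screwed down, 194 x 224 mm, lid top at z 85 mm. Origin: centre of underside; +x away from the robot, +y left. Three digit wheels in a row along y (axle at x +15, z 68; wheels at y +50, 0, -50 mm); beside them four ribs 6 mm wide, 6 mm high (y +-25, +-75; x -15 to +45) with black index lines at x +15. Bolt track at x -62. The lock stands no more than 20 N from gripper or arm
- index_left (a point): point fixed to the box: the designed top of the left wheel, on the index line (box frame x +15, y +50, z 98 mm). The real top may be up to 4 mm higher or lower
- index_mid (a point): point fixed to the box: the designed top of the middle wheel, on the index line (box frame x +15, y 0, z 98 mm). The real top may be up to 4 mm higher or lower
- index_right (a point): point fixed to the box: the designed top of the right wheel, on the index line (box frame x +15, y -50, z 98 mm). The real top may be up to 4 mm higher or lower
- wheel_left (a joint): left (+y) black drum, 60 mm diameter, 20 mm wide, level axle along box y, about 13 mm of it above the lid; white digits 0-7 round the rim. Rad: digit k straight up at k x 0.7854, growing as the top rolls away from the robot (box +x); endless, +-6.283 is the same. Code digit 5: 3.927. No clicks: a brake (0.06 N m, about 2 N at the rim) holds it where it is left. How to roll: see the next wheel
- wheel_mid (a joint): middle wheel, like the left one. Code digit 2: 1.571. Worn axles: each wheel stands up to 4 mm higher or lower than designed, each differently, so find it by touch. Each also yields downward on a spring of 6 N per mm, 6 mm at most. A shut fingertip pressed on its top with 4 to 12 N and moved along box x rolls it without slip (30 mm of travel = 1 rad)
- wheel_right (a joint): right (-y) wheel, like the other two. Code digit 6: 4.712 rad
- bolt (a joint): travel of the bolt in m: 0 locked (right), 0.018 fully open (left, box +y), stiff sliding at 3 N, stays where it is left. Inside, a pin meets a notched disc on each wheel: with any wheel more than about 0.2 rad off its code digit the bolt stops after about 4 mm.
- bolt_tab (a point): centre of the top of the dark bolt tab, which is 14 mm along x, 12 mm along y and stands 25 mm above the lid (this point at box z 110 mm; when locked at box x -62, y -12 mm); push its right side or pinch it; it moves to box +y
- glucometer: white blood-sugar meter 97 x 51 x 20 mm lying on the worktop to the left of the box; bystander. Origin: centre of its underside
- strip_pot: small round pot with a lid, 30 mm across, 49 mm tall, standing to the left of the box; bystander. Origin: centre of its underside
- tape_white: roll of white tape 66 mm across, 25 mm tall, lying to the right of the box; bystander. Origin: centre of its underside
- gauze_box: carton 64 x 106 x 45 mm to the right of the box; bystander. Origin: centre of its underside
- thermometer: white stick thermometer 138 mm long lying in front of the box; bystander. Origin: centre of its underside

How it is judged:
By the outcome, as a careful person would: the job done as asked, in the order asked, and still so for the second after the job is handed in, with the robot touching nothing.
It also fails if it takes over 72 s, if anything falls off the work surface, if the arm or the gripper's body presses on something with over 40 N, if the wrist force passes 120 N, or if a joint passes its speed limit or range.

## Working session

There is one attempt and no reset: what is moved stays moved. The work goes in short steps, Python scripts to look and compute and a tool call to move; the robot and the scene stay as the last step left them, time stands still between calls to the robot, and variables do not carry over. Pictures are saved under pics/ and viewed, and the job is handed in when it is done.

Besides the shell and the picture viewer there is one more tool, called after "Emit:" in YAML: its name, and indented under it one key for each argument. send_rows: Moves the arm, as the interface text tells. Its arguments: {"type":"object","properties":{"plan":{"type":"array"},"squeeze":{"type":"number"}},"required":["plan"]}

```bash
ls; mkdir -p pics; python3 - <<'E'
from rig import status, viewer
import cv2
print(status.sense())
for n in ["scene","side","wrist"]:
    p=viewer.camera_params(n); print(n,p)
    im=viewer.grab_frame(n); cv2.imwrite(f"pics/{n}0.png",im[:,:,::-1])
E
```

```text
pics
{'clock': 0.0, 'qpos': array([ 1.17958725e+00,  3.53651936e-01,  1.63411252e+00,  2.51275395e-05,
        1.15522343e+00, -2.39864893e-03]), 'qvel': array([-1.31511399e-03,  1.51034694e-03,  6.14948543e-04,  3.97456872e-05,
        5.49154506e-04,  1.07655146e-03]), 'joint_efforts': array([-7.51951611e-04, -6.05238175e+01, -3.42074883e+01, -9.03895830e-05,
        9.32738709e-03, -3.56980280e-06]), 'eef_pos': array([236.7542305 , 577.9459793 , 252.56854987]), 'tcp_rot': array([-3.14156633e+00,  1.39518161e-03,  1.18197576e+00]), 'contact_force': array([-0.12077733, -0.3383541 ,  0.44724175]), 'wrist_torque': array([-0.02234074,  0.00965074,  0.03542794]), 'opening': 1.0020960675982387}
scene {'intrinsics': array([[578.43144172,   0.        , 310.5134421 ],
       [  0.        , 578.43144172, 236.54269211],
       [  0.        ,   0.        ,   1.        ]]), 'xyz': array([ -12.33087817, -544.15502976,  749.15332488]), 'orientation': array([-2.25367394,  0.0168005 , -0.80610584])}
side {'intrinsics': array([[484.07397526,   0.        , 316.67867443],
       [  0.        , 484.07397526, 236.9912411 ],
       [  0.        ,   0.        ,   1.        ]]), 'xyz': array([ 209.37346216, -667.37783763,  662.22960983]), 'orientation': array([-2.20221152, -0.00655198, -0.45721906])}
wrist {'intrinsics': array([[387.30167836,   0.        , 318.88439762],
       [  0.        , 387.30167836, 241.83592769],
       [  0.        ,   0.        ,   1.        ]]), 'xyz': array([162.76806045, 611.43493331, 373.68287247]), 'orientation': array([2.81650267e+00, 7.61799693e-04, 1.18124200e+00])}
```

View pics/scene0.png

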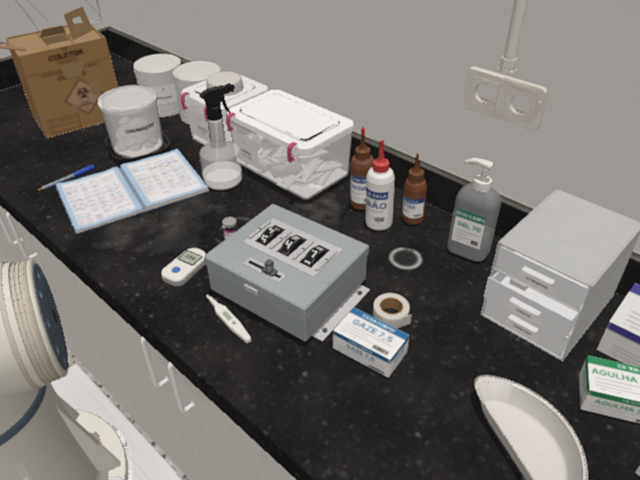

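View pics/side0.png

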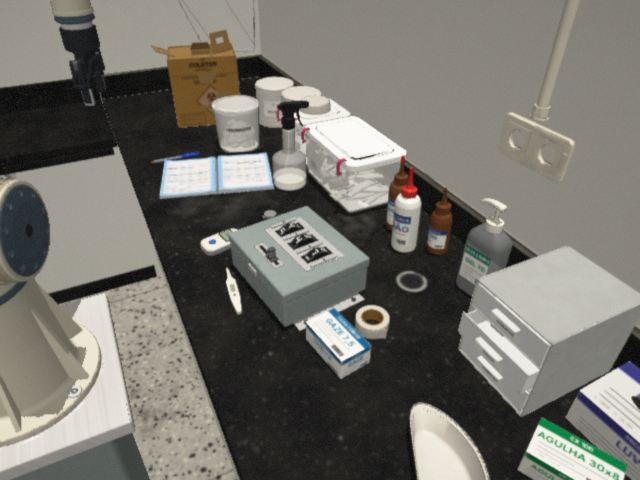

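View pics/wrist0.png

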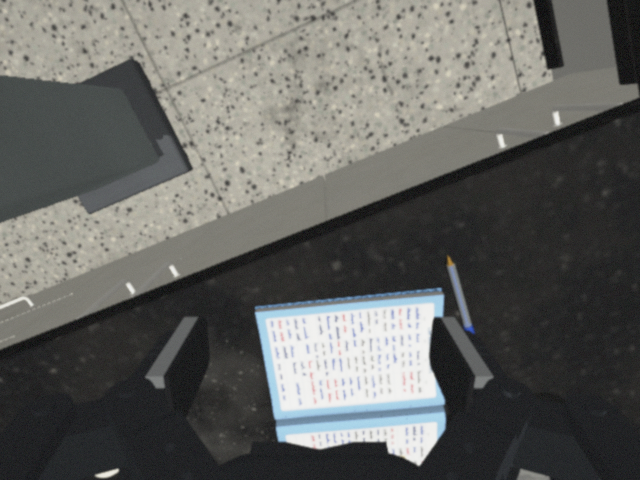

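The scene picture shows the lock box with its lid at about (208-367, 205-300), the three wheels near (268-318, 230-262) and the tab near (267,266). I'll zoom in on it next.

```bash
cat > h.py <<'E'
import numpy as np, cv2
from scipy.spatial.transform import Rotation as Ro
from rig import status, viewer
def cam(n):
    p=viewer.camera_params(n); return p['intrinsics'],np.array(p['xyz']),Ro.from_euler('xyz',p['orientation']).as_matrix()
def ray(c,uv,z):
    K,t,R=c; d=R@np.linalg.inv(K)@np.array([uv[0],uv[1],1.]); return t+d*(z-t[2])/d[2]
def proj(c,X):
    K,t,R=c; p=(np.atleast_2d(X)-t)@R; p=p@K.T; return p[:,:2]/p[:,2:]
E
python3 - <<'E'
from h import *
for n,(x0,y0,w,h) in {"scene":(200,195,180,145),"side":(220,195,160,140)}.items():
    im=cv2.imread(f"pics/{n}0.png"); cv2.imwrite(f"pics/{n}0z.png",cv2.resize(im[y0:y0+h,x0:x0+w],None,fx=4,fy=4,interpolation=cv2.INTER_CUBIC))
for n in ["scene","side"]:
  for l in ["lockbox","bolt_tab","wheel_left"]:
    for d in viewer.cut_out(l,n)[:3]:print(n,l,d['p'],d['extent'])
    if l=="lockbox": 
        d=viewer.cut_out(l,n)[0]; np.save(f"pics/m_{n}.npy",d['mask'])
E
```

```text
scene lockbox 0.59 [207.1, 204.6, 160.6, 138.6]
scene bolt_tab 0.43 [260.7, 256.9, 16.4, 19.4]
scene wheel_left 0.66 [258.1, 226.4, 21.1, 14.1]
side lockbox 0.78 [230.0, 204.0, 139.5, 123.7]
side wheel_left 0.54 [282.0, 223.8, 17.0, 10.5]
side wheel_left 0.51 [307.2, 244.9, 21.5, 15.9]
```

View pics/scene0z.png

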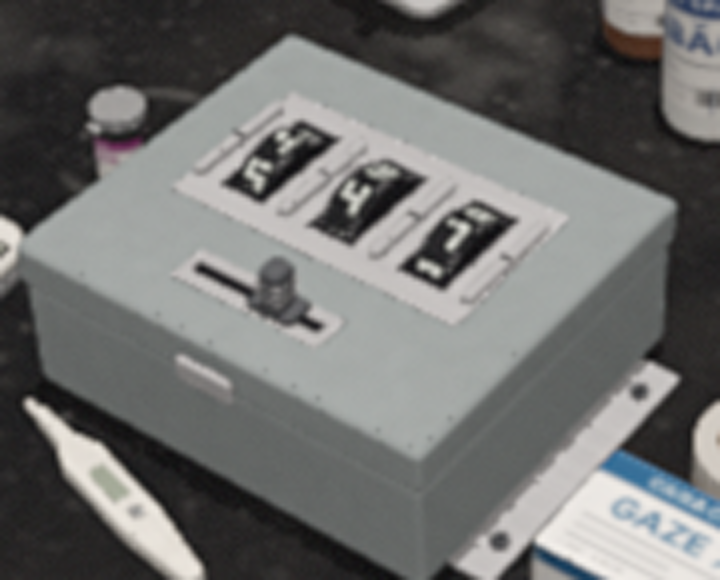

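View pics/side0z.png

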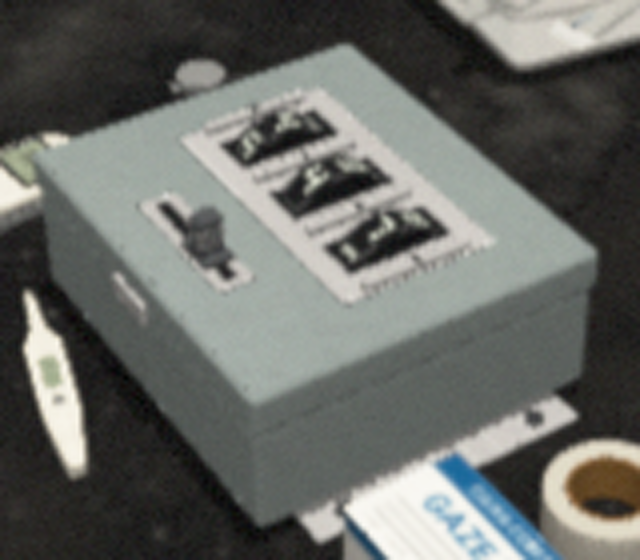

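```bash
cat >> h.py <<'E'
E
python3 - <<'E'
from h import *
from scipy.optimize import least_squares
obj=np.array([[-97,-112,85],[-97,112,85],[97,112,85],[97,-112,85]],float)
px={"scene":np.array([[418,462],[22,243],[293,36],[675,203]])/4+[200,195],
"side":np.array([[252,405],[38,153],[348,44],[596,252]])/4+[220,195]}
C={n:cam(n) for n in px}
for n in px:
    P=np.array([ray(C[n],p,85) for p in px[n]]); print(n,P.round(1).tolist()); 
    print([np.linalg.norm(P[i]-P[i-1]).round(1) for i in range(4)])
def w(q):
    c,s=np.cos(q[2]),np.sin(q[2]); return obj@np.array([[c,-s,0],[s,c,0],[0,0,1]]).T+[q[0],q[1],0]
for k in (["scene"],["side"],["scene","side"]):
    r=least_squares(lambda q:np.concatenate([(proj(C[n],w(q))-px[n]).ravel() for n in k]),[500,0,0])
    print(k,r.x,np.abs(r.fun).max())
E
```

```text
scene [[429.8, -91.4, 85.0], [405.6, 128.0, 85.0], [592.6, 152.9, 85.0], [620.7, -65.0, 85.0]]
[np.float64(192.8), np.float64(220.7), np.float64(188.6), np.float64(219.7)]
side [[432.1, -91.3, 85.0], [406.8, 127.8, 85.0], [593.2, 152.8, 85.0], [621.3, -65.0, 85.0]]
[np.float64(191.0), np.float64(220.6), np.float64(188.1), np.float64(219.6)]
['scene'] [5.12677838e+02 3.16096650e+01 1.24270363e-01] 2.365068937982585
['side'] [5.13749685e+02 3.20450841e+01 1.25617846e-01] 2.070885565704657
['scene', 'side'] [5.13220205e+02 3.18183059e+01 1.24921631e-01] 2.26582574850579
```

```bash
cat >> h.py <<'E'
B=dict(x=513.2,y=31.8,yaw=0.125)
def b2w(p):
    c,s=np.cos(B['yaw']),np.sin(B['yaw']); return np.array([B['x']+c*p[0]-s*p[1],B['y']+s*p[0]+c*p[1],p[2]])
def Rt(st): return Ro.from_euler('xyz',st['tcp_rot'])
def w2b(P):
    c,s=np.cos(B['yaw']),np.sin(B['yaw']); d=np.array(P)-[B['x'],B['y'],0]; return np.array([c*d[0]+s*d[1],-s*d[0]+c*d[1],d[2]])
def delta(pos,yaw=None):
    """shift (m) and rotvec in tool frame to bring TCP to world pos, pointing down w/ yaw"""
    st=status.sense(); R=Rt(st); yaw=B['yaw'] if yaw is None else yaw
    T=Ro.from_euler('xyz',[np.pi,0,yaw])
    print('shift',(R.inv().apply(np.array(pos)-st['eef_pos'])/1000).round(4).tolist(),'rv',(R.inv()*T).as_rotvec().round(4).tolist())
def show():
    st=status.sense(); p=st['eef_pos'].copy(); tip=p+Rt(st).apply([0,0,22])
    print('t',round(st['clock'],2),'tcp',p.round(1),'rpy',st['tcp_rot'].round(4),'F',st['contact_force'].round(2),'open',round(st['opening'],3),'q',st['qpos'].round(2),'tip_box',w2b(tip).round(2))
E
python3 - <<'E'
from h import *
c=cam("scene"); print('spray',ray(c,(222,185),0),'white box near corner',ray(c,(300,198),0))
show()
delta([420,330,310],0.65)
delta(b2w([5,-65,210]))
E
```

```text
spray [641.24286782 384.45050453   0.        ] white box near corner [726.2867243  214.53049757   0.        ]
t 0.55 tcp [236.9 578.3 253.3] rpy [3.1416 0.     1.182 ] F [ 0.32 -0.95 -0.02] open 0.999 q [ 1.18  0.35  1.63 -0.    1.16 -0.  ] tip_box [-205.99  576.71  231.27]
shift [-0.1604, 0.2636, -0.0567] rv [0.0, 0.0, 0.532]
shift [-0.4552, 0.4991, 0.0433] rv [0.0, 0.0, 1.057]
```

Emit:
send_rows:
  plan:
    - [[-0.03, 0.03, 0.0], [0, 0, 0.07], -1]
    - [[-0.058, 0.06, 0.003], [0, 0, 0.18], -1]
    - [[-0.085, 0.09, 0.006], [0, 0, 0.28], -1]
    - [[-0.113, 0.12, 0.009], [0, 0, 0.38], -1]
    - [[-0.14, 0.15, 0.012], [0, 0, 0.48], -1]
  squeeze: 20

```text
clock: 0.97
eef_pos: [322.9, 390.2, 241.2]
tcp_rot: [3.142, -0.0, 0.698]
contact_force: [1.2, 0.4, 0.2]
opening: 0.299
```

```bash
python3 - <<'E'
from h import *
show()
delta(b2w([5,-65,210]))
E
```

```text
t 0.97 tcp [322.9 390.2 241.2] rpy [ 3.1415e+00 -2.0000e-04  6.9770e-01] F [1.18 0.39 0.16] open 0.299 q [ 0.88  0.18  1.9  -0.    1.06  0.18] tip_box [-144.13  379.3   219.23]
shift [-0.1154, 0.4542, 0.0312] rv [-0.0, -0.0002, 0.5727]
```

Emit:
send_rows:
  plan:
    - [[-0.01, 0.04, 0.003], [0, 0, 0.1], -1]
    - [[-0.02, 0.08, 0.006], [0, 0, 0.2], -1]
    - [[-0.03, 0.12, 0.009], [0, 0, 0.3], -1]
    - [[-0.04, 0.16, 0.012], [0, 0, 0.4], -1]
    - [[-0.05, 0.2, 0.015], [0, 0, 0.5], -1]

```text
clock: 1.38
eef_pos: [413.6, 203.0, 226.5]
tcp_rot: [-3.141, -0.001, 0.193]
contact_force: [0.2, 0.2, 0.8]
opening: -0.003
```

```bash
python3 - <<'E'
from h import *
show()
delta(b2w([5,-65,210]))
E
```

```text
t 1.38 tcp [413.6 203.  226.5] rpy [-3.1413e+00 -1.2000e-03  1.9300e-01] F [0.23 0.16 0.8 ] open -0.003 q [0.45 0.13 2.   0.   1.01 0.26] tip_box [-77.45 182.34 204.48]
shift [0.0655, 0.2524, 0.0165] rv [-0.0004, -0.0012, 0.068]
```

Emit:
send_rows:
  plan:
    - [[0.01, 0.04, 0.003], [0, 0, 0.02], -1]
    - [[0.02, 0.08, 0.006], [0, 0, 0.04], -1]
    - [[0.03, 0.12, 0.009], [0, 0, 0.06], -1]
    - [[0.04, 0.16, 0.012], [0, 0, 0.068], -1]
    - [[0.052, 0.2, 0.015], [0, -0.001, 0.068], -1]

```text
clock: 1.8
eef_pos: [503.0, 15.2, 211.7]
tcp_rot: [-3.141, -0.001, 0.124]
contact_force: [0.5, 0.6, 0.2]
opening: 0.006
```

Emit:
send_rows:
  plan:
    - [[0.008, 0.03, 0.001], [0, 0, 0], -1]
    - [[0.013, 0.053, 0.002], [0, 0, 0], -1]
    - [[0.013, 0.053, 0.002], [0, 0, 0], -1]
    - [[0.013, 0.053, 0.002], [0, 0, 0], -1]
    - [[0.013, 0.053, 0.002], [0, 0, 0], -1]

```text
clock: 2.22
eef_pos: [522.1, -35.4, 209.6]
tcp_rot: [-3.141, -0.0, 0.124]
contact_force: [-0.1, 0.2, -0.7]
opening: 0.0
```

```bash
python3 - <<'E'
from h import *
show()
print(viewer.camera_params("wrist"))
cv2.imwrite("pics/w1.png",viewer.grab_frame("wrist")[:,:,::-1])
show()
E
```

```text
t 2.22 tcp [522.1 -35.4 209.6] rpy [-3.1408e+00 -2.0000e-04  1.2370e-01] F [-0.07  0.24 -0.68] open 0.0 q [-0.07  0.24  1.89  0.    1.   -0.2 ] tip_box [  0.45 -67.76 187.58]
{'intrinsics': array([[387.30167836,   0.        , 318.88439762],
       [  0.        , 387.30167836, 241.83592769],
       [  0.        ,   0.        ,   1.        ]]), 'xyz': array([513.80486263,  48.1230991 , 330.69420458]), 'orientation': array([ 2.81812197e+00, -1.11233512e-03,  1.22964149e-01])}
t 2.27 tcp [522.1 -35.  209.7] rpy [-3.1408e+00 -4.0000e-04  1.2460e-01] F [-0.35 -0.16  0.18] open 0.0 q [-0.07  0.24  1.89  0.    1.   -0.2 ] tip_box [  0.48 -67.34 187.66]
```

View pics/w1.png

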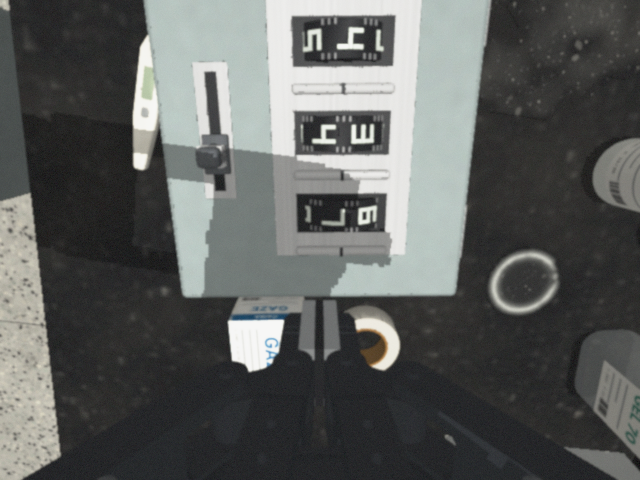

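```bash
python3 - <<'E'
from h import *
c=cam("wrist"); im=cv2.imread("pics/w1.png")
for uv in [(343,88),(344,175),(342,251)]: print(uv,w2b(ray(c,uv,91)).round(1))
for uv in [(208,156)]: print('tab',w2b(ray(c,uv,110)).round(1))
for uv in [(183,296),(457,293)]: print('corner',w2b(ray(c,uv,85)).round(1))
cv2.imwrite("pics/w1z.png",cv2.resize(im[0:270,180:420],None,fx=2.2*1.25,fy=2.2,interpolation=cv2.INTER_CUBIC))
cv2.imwrite("pics/w1z.png",cv2.resize(im[5:260,280:410],None,fx=4,fy=2.3,interpolation=cv2.INTER_CUBIC)) 
# unroll: rows = wheels, cols = angle offset
pan=[]
for y0 in (50,0,-50):
    a=np.linspace(-0.95,0.95,760)  # angle from top toward -x positive => col right = -x? keep col right=+x
    ys=np.linspace(10,-10,160)
    A,Y=np.meshgrid(a,ys)
    P=np.stack([b2w([15+30*np.sin(t),y,68+30*np.cos(t)]) for t,y in zip(A.ravel(),Y.ravel())])
    uv=proj(c,P).astype(np.float32).reshape(160,760,2)
    s=cv2.remap(im,uv[...,0],uv[...,1],cv2.INTER_CUBIC)
    for k in np.arange(-0.9,0.91,0.1):
        x=int((k+.95)/1.9*759); s[:12 if abs(k)<.01 else 5,x]=(0,0,255)
    s[:,380]=(0,0,255); pan.append(s)
cv2.imwrite("pics/unroll1.png",np.vstack(pan))
E
```

```text
(343, 88) [16.8 29.6 91. ]
(344, 175) [ 18.3 -20.4  91. ]
(342, 251) [ 18.  -70.2  91. ]
tab [-59.2  -6.7 110. ]
corner [ -92.7 -105.8   85. ]
corner [  99.5 -103.8   85. ]
```

View pics/unroll1.png

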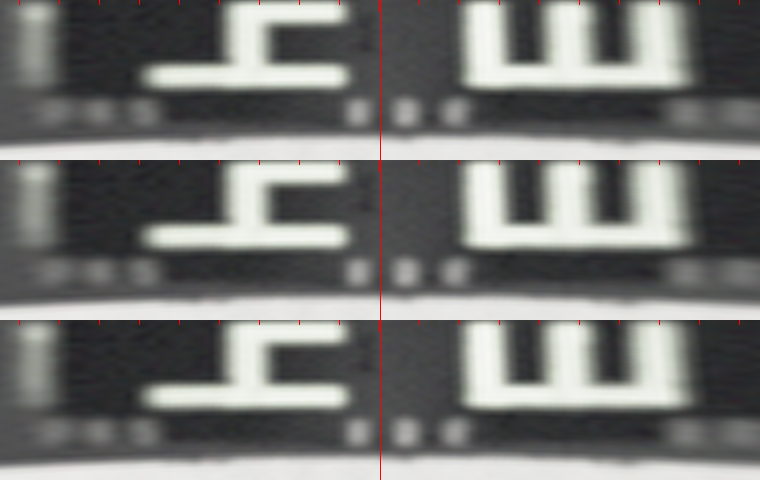

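View pics/w1z.png

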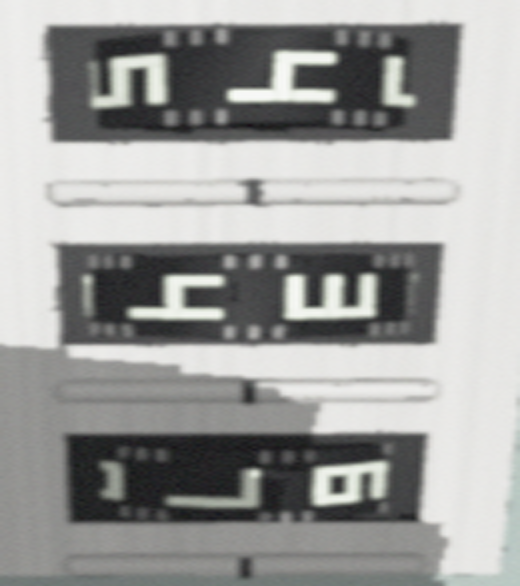

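```bash
python3 - <<'E'
from h import *
c=cam("scene")
for uv in [(238,132),(322,175),(413,213),(506,258)]: print(w2b(ray(c,np.array(uv)/4+[200,195],91)).round(1))
print('tab',w2b(ray(c,np.array([276,263])/4+[200,195],110)).round(1))
c=cam("side")
for uv in [(256,106),(308,151),(361,204),(419,262)]: print(w2b(ray(c,np.array(uv)/4+[220,195],91)).round(1))
print('tab',w2b(ray(c,np.array([206,212])/4+[220,195],110)).round(1))
E
```

```text
[14.9 77.4 91. ]
[13.  26.2 91. ]
[ 15.8 -23.1  91. ]
[ 15.2 -73.7  91. ]
tab [-60.7 -10.  110. ]
[16.8 77.4 91. ]
[18.6 28.3 91. ]
[ 17.2 -23.5  91. ]
[ 15.7 -76.   91. ]
tab [-60.6 -10.4 110. ]
```

```bash
sed -i "s/^B=.*/B=dict(x=514.6,y=34.7,yaw=0.125)/" h.py; cat >> h.py <<'E'
def unroll(c,im,out,sh,dz=(0,0,0)):
    pan=[]
    for i,y0 in enumerate((50,0,-50)):
        A,Y=np.meshgrid(np.linspace(-0.95,0.95,760),y0+np.linspace(12,-12,160))
        P=np.stack([b2w([15+sh[0]+30*np.sin(t),y+sh[1],68+dz[i]+30*np.cos(t)]) for t,y in zip(A.ravel(),Y.ravel())])
        uv=proj(c,P).astype(np.float32).reshape(160,760,2)
        s=cv2.remap(im,uv[...,0],uv[...,1],cv2.INTER_CUBIC)
        for k in np.arange(-0.9,0.91,0.1):
            x=int((k+.95)/1.9*759); s[:6,x]=(0,0,255)
        s[:,380]=(0,0,255); pan.append(s)
    cv2.imwrite(out,np.vstack(pan))
E
python3 - <<'E'
from h import *
c=cam("wrist"); im=cv2.imread("pics/w1.png"); st=status.sense()
print('tip px',proj(c,st['eef_pos']+Rt(st).apply([0,0,22])), 'idx', [w2b(ray(c,u,91)).round(1).tolist() for u in [(343,88),(344,175),(342,251)]])
unroll(c,im,"pics/unroll2.png",(1.3,2.2))
E
```

```text
tip px [[313.75255384 323.05797832]] idx [[15.0, 26.9, 91.0], [16.6, -23.1, 91.0], [16.2, -72.9, 91.0]]
```

View pics/unroll2.png

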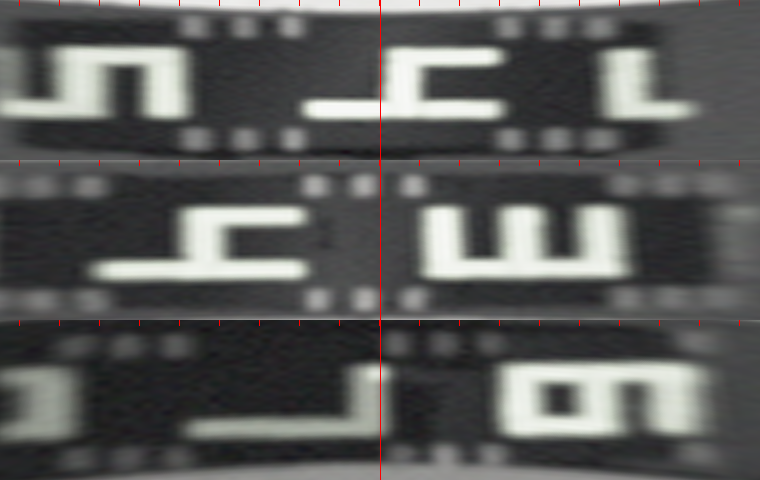

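```bash
python3 - <<'E'
from h import *
show(); delta(b2w([6,50,140]),0.125+np.pi/2)
E
```

```text
t 2.27 tcp [522.1 -35.  209.7] rpy [-3.1408e+00 -4.0000e-04  1.2460e-01] F [-0.35 -0.16  0.18] open 0.0 q [-0.07  0.24  1.89  0.    1.   -0.2 ] tip_box [ -1.27 -70.04 187.66]
shift [0.0072, -0.12, 0.0698] rv [-0.0003, -0.0009, -1.5712]
```

Emit:
send_rows:
  plan:
    - [[0, -0.01, 0], [0, 0, -0.07], -1]
    - [[0, -0.02, 0], [0, 0, -0.18], -1]
    - [[0, -0.03, 0], [0, 0, -0.3], -1]
    - [[0, -0.04, 0], [0, 0, -0.42], -1]
    - [[0, -0.05, 0], [0, 0, -0.54], -1]

```text
clock: 2.68
eef_pos: [515.3, 16.4, 209.9]
tcp_rot: [-3.141, -0.001, 0.672]
contact_force: [-0.1, 0.4, 1.4]
opening: -0.001
```

```bash
python3 - <<'E'
from h import *
show(); delta(b2w([6,50,140]),0.125+np.pi/2)
E
```

```text
t 2.68 tcp [515.3  16.4 209.9] rpy [-3.1411e+00 -9.0000e-04  6.7240e-01] F [-0.14  0.38  1.43] open -0.001 q [ 0.03  0.23  1.91  0.    1.   -0.64] tip_box [ -1.6  -18.17 187.89]
shift [0.0419, -0.0542, 0.07] rv [-0.0, -0.0011, -1.0234]
```

Emit:
send_rows:
  plan:
    - [[0.008, -0.01, 0.01], [0, 0, -0.12], -1]
    - [[0.016, -0.02, 0.02], [0, 0, -0.24], -1]
    - [[0.024, -0.03, 0.03], [0, 0, -0.36], -1]
    - [[0.032, -0.04, 0.04], [0, 0, -0.48], -1]
    - [[0.04, -0.052, 0.05], [0, 0, -0.6], -1]

```text
clock: 3.1
eef_pos: [513.7, 84.0, 159.8]
tcp_rot: [3.141, -0.001, 1.28]
contact_force: [0.6, -0.2, 0.1]
opening: 0.0
```

```bash
python3 - <<'E'
from h import *
show(); delta(b2w([6,50,136]),0.125+np.pi/2)
E
```

```text
t 3.1 tcp [513.7  84.  159.8] rpy [ 3.1411e+00 -1.3000e-03  1.2802e+00] F [ 0.6  -0.23  0.09] open 0.0 q [ 0.16  0.31  1.94  0.    0.89 -1.12] tip_box [  5.28  49.02 137.81]
shift [0.0012, 0.0003, 0.0238] rv [0.0008, -0.0012, -0.4156]
```

Emit:
send_rows:
  plan:
    - [[0, 0, 0.005], [0, 0, -0.11], -1]
    - [[0.001, 0, 0.01], [0, 0, -0.22], -1]
    - [[0.001, 0, 0.016], [0, 0, -0.33], -1]
    - [[0.001, 0, 0.021], [0, 0, -0.416], -1]
    - [[0.001, 0, 0.024], [0, 0, -0.416], -1]

```text
clock: 3.52
eef_pos: [513.2, 86.2, 135.5]
tcp_rot: [3.141, -0.001, 1.702]
contact_force: [1.0, 0.1, 1.1]
opening: -0.002
```

```bash
python3 - <<'E'
from h import *
show(); 
cv2.imwrite("pics/w2.png",viewer.grab_frame("wrist")[:,:,::-1])
cv2.imwrite("pics/s2.png",cv2.resize(viewer.grab_frame("side")[170:330,210:390,::-1],None,fx=4,fy=3.7))
show()
c=cam("wrist");st=status.sense()
print(proj(c,st['eef_pos']+Rt(st).apply([[0,0,22],[0,11,22],[0,-11,22]])))
E
```

```text
t 3.52 tcp [513.2  86.2 135.5] rpy [ 3.1411e+00 -1.1000e-03  1.7021e+00] F [1.03 0.1  1.06] open -0.002 q [ 0.16  0.34  1.96  0.    0.84 -1.54] tip_box [  5.03  51.33 113.5 ]
t 3.62 tcp [513.3  85.8 135.6] rpy [ 3.1414e+00 -1.1000e-03  1.6946e+00] F [-0.64 -0.41  0.18] open 0.001 q [ 0.16  0.34  1.96  0.    0.84 -1.53] tip_box [  5.09  50.91 113.57]
[[314.25139297 314.05681426]
 [314.36958785 337.04192807]
 [314.12792517 290.04628534]]
```

View pics/w2.png

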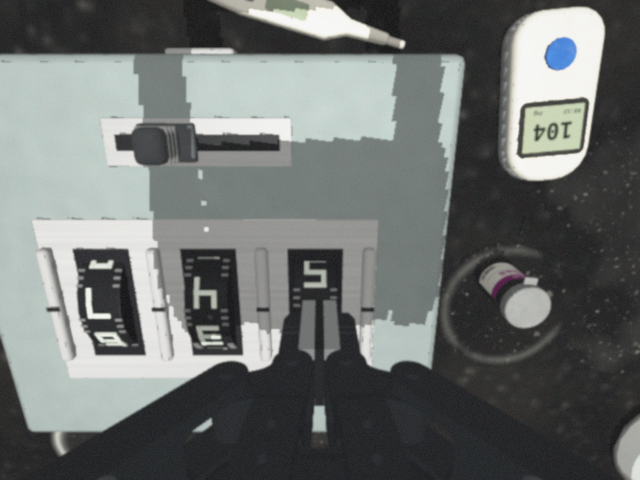

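View pics/s2.png

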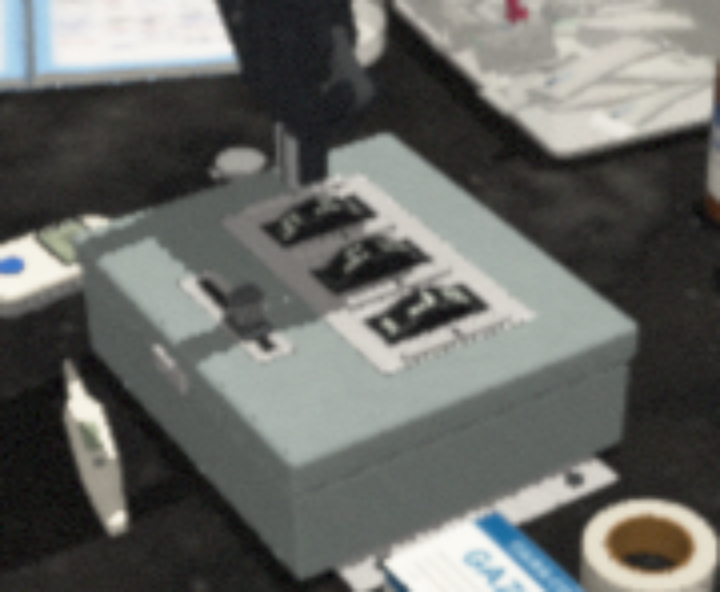

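Emit:
send_rows:
  plan:
    - [[0, 0.001, 0.003], [0, 0, 0], -1]
    - [[0, 0.001, 0.006], [0, 0, 0], -1]
    - [[0, 0.001, 0.008], [0, 0, 0], -1]
    - [[0, 0.001, 0.009], [0, 0, 0], -1]
    - [[0, 0.001, 0.0095], [0, 0, 0], -1]

```text
clock: 4.03
eef_pos: [514.2, 85.9, 125.9]
tcp_rot: [-3.142, -0.001, 1.694]
contact_force: [-0.7, 0.3, -1.4]
opening: 0.001
```

Emit:
send_rows:
  plan:
    - [[0, 0, 0.0004], [0, 0, 0], -1]
    - [[0, 0, 0.0008], [0, 0, 0], -1]
    - [[0, 0, 0.0012], [0, 0, 0], -1]
    - [[0, 0, 0.0015], [0, 0, 0], -1]
    - [[0, 0, 0.0015], [0, 0, 0], -1]

```text
clock: 4.45
eef_pos: [514.2, 85.9, 124.4]
tcp_rot: [-3.142, -0.001, 1.694]
contact_force: [0.4, -0.3, 0.3]
opening: -0.001
```

Emit:
send_rows:
  plan:
    - [[0, 0, 0.0004], [0, 0, 0], -1]
    - [[0, 0, 0.0008], [0, 0, 0], -1]
    - [[0, 0, 0.0012], [0, 0, 0], -1]
    - [[0, 0, 0.0012], [0, 0, 0], -1]
    - [[0, 0, 0.0012], [0, 0, 0], -1]

```text
clock: 4.87
eef_pos: [514.2, 85.9, 123.1]
tcp_rot: [-3.141, -0.001, 1.694]
contact_force: [-0.1, -0.6, -0.3]
opening: -0.001
```

Emit:
send_rows:
  plan:
    - [[0, 0, 0.0004], [0, 0, 0], -1]
    - [[0, 0, 0.0008], [0, 0, 0], -1]
    - [[0, 0, 0.0012], [0, 0, 0], -1]
    - [[0, 0, 0.0012], [0, 0, 0], -1]
    - [[0, 0, 0.0012], [0, 0, 0], -1]

```text
clock: 5.28
eef_pos: [514.1, 85.9, 121.9]
tcp_rot: [-3.141, -0.001, 1.694]
contact_force: [-0.9, 0.7, 0.7]
opening: 0.002
```

Emit:
send_rows:
  plan:
    - [[0, 0, 0.0004], [0, 0, 0], -1]
    - [[0, 0, 0.0008], [0, 0, 0], -1]
    - [[0, 0, 0.0012], [0, 0, 0], -1]
    - [[0, 0, 0.0012], [0, 0, 0], -1]
    - [[0, 0, 0.0012], [0, 0, 0], -1]

```text
clock: 5.7
eef_pos: [514.1, 85.8, 120.7]
tcp_rot: [-3.141, -0.001, 1.694]
contact_force: [0.4, -0.0, -0.2]
opening: 0.003
```

```bash
python3 - <<'E'
from h import *
show()
E
```

```text
t 5.7 tcp [514.1  85.8 120.7] rpy [-3.1413e+00 -1.0000e-03  1.6939e+00] F [ 0.39 -0.03 -0.18] open 0.003 q [ 0.16  0.37  1.96  0.    0.81 -1.53] tip_box [ 5.9  50.83 98.67]
```

Emit:
send_rows:
  plan:
    - [[0, 0, 0.0004], [0, 0, 0], -1]
    - [[0, 0, 0.0008], [0, 0, 0], -1]
    - [[0, 0, 0.0012], [0, 0, 0], -1]
    - [[0, 0, 0.0012], [0, 0, 0], -1]
    - [[0, 0, 0.0012], [0, 0, 0], -1]

```text
clock: 6.12
eef_pos: [514.1, 85.9, 119.4]
tcp_rot: [-3.141, -0.001, 1.694]
contact_force: [-0.9, -0.3, -0.5]
opening: 0.001
```

Emit:
send_rows:
  plan:
    - [[0, 0, 0.0004], [0, 0, 0], -1]
    - [[0, 0, 0.0008], [0, 0, 0], -1]
    - [[0, 0, 0.001], [0, 0, 0], -1]
    - [[0, 0, 0.001], [0, 0, 0], -1]
    - [[0, 0, 0.001], [0, 0, 0], -1]

```text
clock: 6.53
eef_pos: [514.1, 85.9, 118.4]
tcp_rot: [-3.141, -0.001, 1.694]
contact_force: [0.3, 0.4, 0.2]
opening: 0.001
```

Emit:
send_rows:
  plan:
    - [[0, 0, 0.0004], [0, 0, 0], -1]
    - [[0, 0, 0.0008], [0, 0, 0], -1]
    - [[0, 0, 0.001], [0, 0, 0], -1]
    - [[0, 0, 0.001], [0, 0, 0], -1]
    - [[0, 0, 0.001], [0, 0, 0], -1]

```text
clock: 6.95
eef_pos: [514.2, 85.9, 117.6]
tcp_rot: [-3.141, -0.001, 1.694]
contact_force: [0.0, -0.3, 3.4]
opening: -0.001
```

Emit:
send_rows:
  plan:
    - [[0, 0, 0.0004], [0, 0, 0], -1]
    - [[0, 0, 0.0008], [0, 0, 0], -1]
    - [[0, 0, 0.001], [0, 0, 0], -1]
    - [[0, 0, 0.001], [0, 0, 0], -1]
    - [[0, 0, 0.001], [0, 0, 0], -1]

```text
clock: 7.37
eef_pos: [514.3, 85.9, 116.8]
tcp_rot: [3.142, -0.001, 1.694]
contact_force: [-1.4, 0.1, 6.4]
opening: 0.0
```

Emit:
send_rows:
  plan:
    - [[0, 0.002, 0.0003], [0, 0, 0], -1]
    - [[0, 0.004, 0.0003], [0, 0, 0], -1]
    - [[0, 0.006, 0.0003], [0, 0, 0], -1]
    - [[0, 0.008, 0.0003], [0, 0, 0], -1]
    - [[0, 0.009, 0.0003], [0, 0, 0], -1]

```text
clock: 7.78
eef_pos: [523.4, 87.1, 116.8]
tcp_rot: [3.141, -0.001, 1.694]
contact_force: [-1.9, -0.4, 5.9]
opening: -0.0
```

```bash
python3 - <<'E'
from h import *
show()
E
```

```text
t 7.78 tcp [523.4  87.1 116.8] rpy [ 3.1415e+00 -1.2000e-03  1.6939e+00] F [-1.89 -0.39  5.91] open -0.0 q [ 0.16  0.38  1.95  0.    0.81 -1.53] tip_box [15.24 50.89 94.84]
```

Emit:
send_rows:
  plan:
    - [[0, 0.002, 0.0003], [0, 0, 0], -1]
    - [[0, 0.004, 0.0003], [0, 0, 0], -1]
    - [[0, 0.006, 0.0003], [0, 0, 0], -1]
    - [[0, 0.008, 0.0003], [0, 0, 0], -1]
    - [[0, 0.009, 0.0003], [0, 0, 0], -1]

```text
clock: 8.2
eef_pos: [532.5, 88.2, 116.8]
tcp_rot: [3.141, -0.001, 1.694]
contact_force: [-1.5, -0.4, 4.9]
opening: -0.001
```

Emit:
send_rows:
  plan:
    - [[0, 0, -0.003], [0, 0, 0], -1]
    - [[0, -0.004, -0.006], [0, 0, 0], -1]
    - [[0, -0.008, -0.006], [0, 0, 0], -1]
    - [[0, -0.013, -0.006], [0, 0, 0], -1]
    - [[0, -0.013, -0.006], [0, 0, 0], -1]

```text
clock: 8.62
eef_pos: [518.1, 86.4, 122.5]
tcp_rot: [-3.14, -0.001, 1.694]
contact_force: [0.2, -1.1, 0.9]
opening: -0.001
```

```bash
python3 - <<'E'
from h import *
show()
c=cam("wrist"); im=viewer.grab_frame("wrist")[:,:,::-1].copy(); cv2.imwrite("pics/w3.png",im)
E
```

```text
t 8.62 tcp [518.1  86.4 122.5] rpy [-3.1405e+00 -1.2000e-03  1.6938e+00] F [ 0.18 -1.14  0.92] open -0.001 q [ 0.16  0.37  1.95  0.    0.82 -1.53] tip_box [  9.85  50.91 100.48]
```

View pics/w3.png

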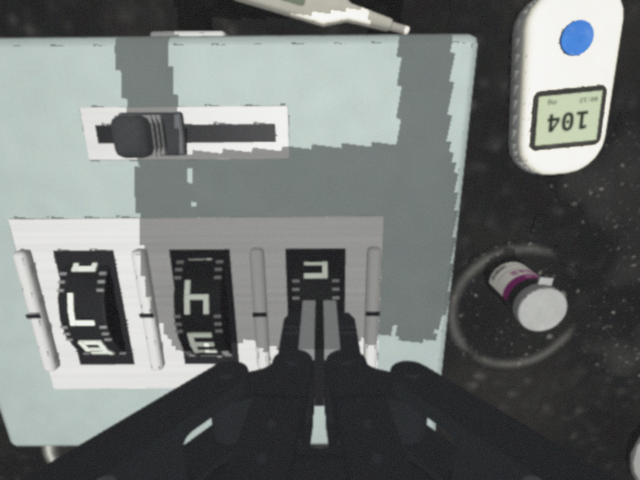

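Emit:
send_rows:
  plan:
    - [[0, 0.003, 0.002], [0, 0, 0], -1]
    - [[0, 0.003, 0.004], [0, 0, 0], -1]
    - [[0, 0.003, 0.005], [0, 0, 0], -1]
    - [[0, 0.003, 0.0057], [0, 0, 0], -1]
    - [[0, 0.003, 0.0057], [0, 0, 0], -1]

```text
clock: 9.08
eef_pos: [522.2, 87.0, 117.1]
tcp_rot: [3.141, -0.001, 1.694]
contact_force: [-0.5, 0.0, 4.7]
opening: 0.001
```

Emit:
send_rows:
  plan:
    - [[0, 0.001, 0.0003], [0, 0, 0], -1]
    - [[0, 0.002, 0.0003], [0, 0, 0], -1]
    - [[0, 0.003, 0.0003], [0, 0, 0], -1]
    - [[0, 0.0038, 0.0003], [0, 0, 0], -1]
    - [[0, 0.0038, 0.0003], [0, 0, 0], -1]

```text
clock: 9.5
eef_pos: [526.0, 87.5, 117.0]
tcp_rot: [-3.142, -0.001, 1.694]
contact_force: [-2.1, 0.3, 5.7]
opening: 0.001
```

```bash
python3 - <<'E'
from h import *
show(); delta(b2w([24,0,128]),0.125+np.pi/2)
E
```

```text
t 9.5 tcp [526.   87.5 117. ] rpy [-3.1415e+00 -1.3000e-03  1.6939e+00] F [-2.07  0.34  5.72] open 0.001 q [ 0.16  0.39  1.94  0.    0.81 -1.53] tip_box [17.87 50.97 94.99]
shift [-0.0509, 0.0062, -0.0111] rv [-0.0001, -0.0013, -0.0019]
```

Emit:
send_rows:
  plan:
    - [[0, 0, -0.005], [0, 0, 0], -1]
    - [[-0.003, 0.001, -0.012], [0, 0, 0], -1]
    - [[-0.022, 0.004, -0.012], [0, 0, 0], -1]
    - [[-0.045, 0.006, -0.012], [0, 0, 0], -1]
    - [[-0.051, 0.006, -0.012], [0, 0, 0], -1]

```text
clock: 9.92
eef_pos: [539.2, 35.6, 129.6]
tcp_rot: [3.141, -0.001, 1.694]
contact_force: [-0.8, 0.2, 0.0]
opening: -0.002
```

Emit:
send_rows:
  plan:
    - [[0, 0, 0.001], [0, 0, 0], -1]
    - [[0, 0, 0.002], [0, 0, 0], -1]
    - [[0, 0, 0.003], [0, 0, 0], -1]
    - [[0, 0, 0.004], [0, 0, 0], -1]
    - [[0, 0, 0.004], [0, 0, 0], -1]

```text
clock: 10.33
eef_pos: [538.8, 36.2, 125.3]
tcp_rot: [3.141, -0.001, 1.694]
contact_force: [-0.3, -0.3, 0.4]
opening: -0.001
```

```bash
python3 - <<'E'
from h import *
show()
c=cam("wrist"); im=viewer.grab_frame("wrist")[:,:,::-1].copy(); cv2.imwrite("pics/w4.png",im)
E
```

```text
t 10.33 tcp [538.8  36.2 125.3] rpy [ 3.1411e+00 -7.0000e-04  1.6943e+00] F [-0.25 -0.33  0.43] open -0.001 q [ 0.06  0.38  1.92  0.    0.84 -1.63] tip_box [ 24.25  -1.52 103.31]
```

View pics/w4.png

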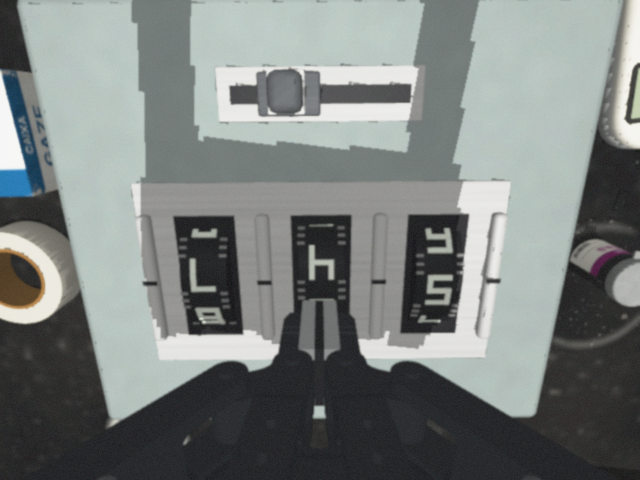

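```bash
python3 - <<'E'
from h import *
c=cam("wrist"); im=cv2.imread("pics/w4.png")
for uv in [(149,284),(265,282),(379,282),(493,281)]: print(w2b(ray(c,uv,91)).round(1))
unroll(c,im,"pics/u4.png",(0,0),(-2,0,0))
cv2.imwrite("pics/w4z.png",cv2.resize(im[205:345,370:520],None,fx=4,fy=4,interpolation=cv2.INTER_CUBIC))
E
```

```text
[ 16.2 -74.3  91. ]
[ 15.4 -23.3  91. ]
[15.5 26.8 91. ]
[15.1 76.8 91. ]
```

View pics/u4.png

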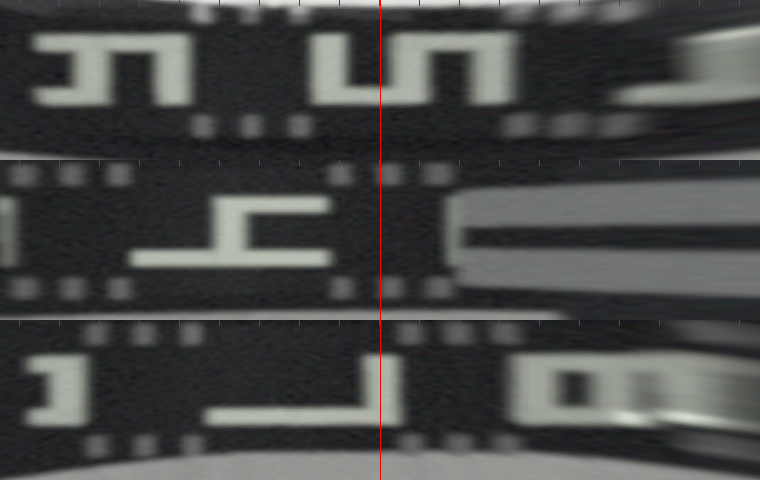

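View pics/w4z.png

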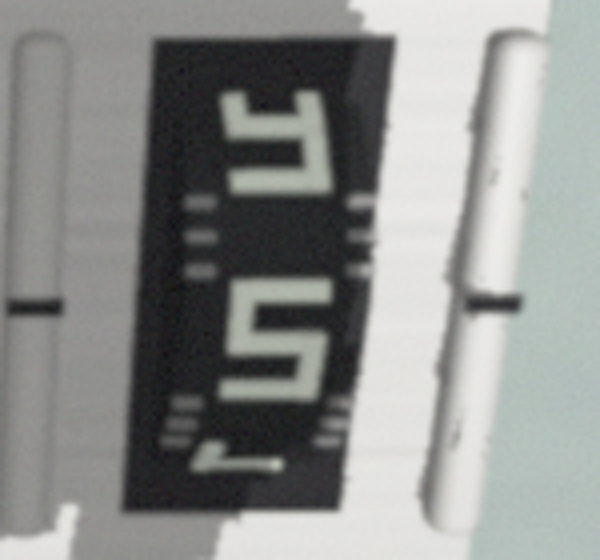

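Emit:
send_rows:
  plan:
    - [[0, 0, 0.0004], [0, 0, 0], -1]
    - [[0, 0, 0.0008], [0, 0, 0], -1]
    - [[0, 0, 0.0012], [0, 0, 0], -1]
    - [[0, 0, 0.0012], [0, 0, 0], -1]
    - [[0, 0, 0.0012], [0, 0, 0], -1]

```text
clock: 10.8
eef_pos: [538.9, 36.2, 124.2]
tcp_rot: [3.141, -0.001, 1.694]
contact_force: [-0.3, 0.1, -0.7]
opening: -0.0
```

Emit:
send_rows:
  plan:
    - [[0, 0, 0.0004], [0, 0, 0], -1]
    - [[0, 0, 0.0008], [0, 0, 0], -1]
    - [[0, 0, 0.0012], [0, 0, 0], -1]
    - [[0, 0, 0.0012], [0, 0, 0], -1]
    - [[0, 0, 0.0012], [0, 0, 0], -1]

```text
clock: 11.22
eef_pos: [538.9, 36.2, 123.0]
tcp_rot: [3.141, -0.001, 1.694]
contact_force: [-0.6, -0.4, -0.1]
opening: -0.001
```

Emit:
send_rows:
  plan:
    - [[0, 0, 0.0004], [0, 0, 0], -1]
    - [[0, 0, 0.0008], [0, 0, 0], -1]
    - [[0, 0, 0.0012], [0, 0, 0], -1]
    - [[0, 0, 0.0012], [0, 0, 0], -1]
    - [[0, 0, 0.0012], [0, 0, 0], -1]

```text
clock: 11.63
eef_pos: [538.8, 36.2, 121.7]
tcp_rot: [3.141, -0.001, 1.694]
contact_force: [-0.3, -0.3, 0.7]
opening: 0.004
```

Emit:
send_rows:
  plan:
    - [[0, 0, 0.0004], [0, 0, 0], -1]
    - [[0, 0, 0.0008], [0, 0, 0], -1]
    - [[0, 0, 0.001], [0, 0, 0], -1]
    - [[0, 0, 0.001], [0, 0, 0], -1]
    - [[0, 0, 0.001], [0, 0, 0], -1]

```text
clock: 12.05
eef_pos: [538.8, 36.2, 120.7]
tcp_rot: [3.141, -0.001, 1.694]
contact_force: [0.1, -0.2, 0.6]
opening: 0.0
```

Emit:
send_rows:
  plan:
    - [[0, 0, 0.0004], [0, 0, 0], -1]
    - [[0, 0, 0.0008], [0, 0, 0], -1]
    - [[0, 0, 0.001], [0, 0, 0], -1]
    - [[0, 0, 0.001], [0, 0, 0], -1]
    - [[0, 0, 0.001], [0, 0, 0], -1]

```text
clock: 12.47
eef_pos: [538.9, 36.2, 119.8]
tcp_rot: [3.141, -0.001, 1.694]
contact_force: [-0.3, 0.4, 2.3]
opening: 0.001
```

Emit:
send_rows:
  plan:
    - [[0, 0, 0.0004], [0, 0, 0], -1]
    - [[0, 0, 0.0008], [0, 0, 0], -1]
    - [[0, 0, 0.001], [0, 0, 0], -1]
    - [[0, 0, 0.001], [0, 0, 0], -1]
    - [[0, 0, 0.001], [0, 0, 0], -1]

```text
clock: 12.88
eef_pos: [539.0, 36.2, 119.0]
tcp_rot: [3.141, -0.001, 1.694]
contact_force: [-1.2, -0.3, 6.2]
opening: -0.0
```

Emit:
send_rows:
  plan:
    - [[0, -0.002, 0.0003], [0, 0, 0], -1]
    - [[0, -0.004, 0.0003], [0, 0, 0], -1]
    - [[0, -0.006, 0.0003], [0, 0, 0], -1]
    - [[0, -0.008, 0.0003], [0, 0, 0], -1]
    - [[0, -0.009, 0.0003], [0, 0, 0], -1]

```text
clock: 13.3
eef_pos: [531.3, 35.1, 119.5]
tcp_rot: [3.138, -0.0, 1.694]
contact_force: [2.3, 0.8, 5.6]
opening: 0.0
```

Emit:
send_rows:
  plan:
    - [[0, -0.002, 0.0003], [0, 0, 0], -1]
    - [[0, -0.004, 0.0003], [0, 0, 0], -1]
    - [[0, -0.006, 0.0003], [0, 0, 0], -1]
    - [[0, -0.008, 0.0003], [0, 0, 0], -1]
    - [[0, -0.009, 0.0003], [0, 0, 0], -1]

```text
clock: 13.72
eef_pos: [522.6, 34.0, 119.4]
tcp_rot: [3.137, -0.0, 1.694]
contact_force: [1.3, 0.5, 6.8]
opening: 0.004
```

```bash
python3 - <<'E'
from h import *
show()
E
```

```text
t 13.72 tcp [522.6  34.  119.4] rpy [ 3.1370e+00 -4.0000e-04  1.6944e+00] F [1.32 0.46 6.77] open 0.004 q [ 0.06  0.37  1.96  0.    0.8  -1.63] tip_box [ 7.92 -1.64 97.39]
```

Emit:
send_rows:
  plan:
    - [[0, 0, -0.003], [0, 0, 0], -1]
    - [[0, 0.004, -0.006], [0, 0, 0], -1]
    - [[0, 0.008, -0.006], [0, 0, 0], -1]
    - [[0, 0.014, -0.006], [-0.004, 0, 0], -1]
    - [[0, 0.017, -0.006], [-0.004, 0, 0], -1]

```text
clock: 14.13
eef_pos: [540.2, 36.2, 125.4]
tcp_rot: [3.133, -0.0, 1.694]
contact_force: [-0.3, -0.5, -0.5]
opening: -0.002
```

```bash
python3 - <<'E'
from h import *
show();delta(b2w([24,-1,119.0]),0.125+np.pi/2)
E
```

```text
t 14.13 tcp [540.2  36.2 125.4] rpy [ 3.1326e+00 -4.0000e-04  1.6944e+00] F [-0.34 -0.5  -0.5 ] open -0.002 q [ 0.06  0.38  1.93  0.    0.83 -1.63] tip_box [ 25.77  -1.68 103.36]
shift [0.0007, -0.0016, 0.0063] rv [0.009, -0.0004, -0.0014]
```

Emit:
send_rows:
  plan:
    - [[0, -0.0016, 0.002], [0.009, 0, 0], -1]
    - [[0, -0.0016, 0.004], [0.009, 0, 0], -1]
    - [[0, -0.0016, 0.0055], [0.009, 0, 0], -1]
    - [[0, -0.0016, 0.0064], [0.009, 0, 0], -1]
    - [[0, -0.0016, 0.0064], [0.009, 0, 0], -1]

```text
clock: 14.55
eef_pos: [538.7, 36.0, 119.0]
tcp_rot: [3.141, -0.0, 1.694]
contact_force: [-0.9, -0.8, 6.0]
opening: -0.001
```

```bash
python3 - <<'E'
from h import *
show()
E
```

```text
t 14.55 tcp [538.7  36.  119. ] rpy [ 3.1414e+00 -4.0000e-04  1.6943e+00] F [-0.87 -0.76  5.97] open -0.001 q [ 0.06  0.39  1.93  0.    0.82 -1.63] tip_box [24.08 -1.68 97.04]
```

Emit:
send_rows:
  plan:
    - [[0, -0.002, 0.0002], [0, 0, 0], -1]
    - [[0, -0.004, 0.0002], [0, 0, 0], -1]
    - [[0, -0.006, 0.0002], [0, 0, 0], -1]
    - [[0, -0.008, 0.0002], [0, 0, 0], -1]
    - [[0, -0.009, 0.0002], [0, 0, 0], -1]

```text
clock: 14.97
eef_pos: [530.7, 35.0, 119.5]
tcp_rot: [3.139, -0.0, 1.694]
contact_force: [2.4, 0.4, 5.0]
opening: 0.0
```

```bash
python3 - <<'E'
from h import *
show()
E
```

```text
t 14.97 tcp [530.7  35.  119.5] rpy [ 3.1389e+00 -2.0000e-04  1.6943e+00] F [2.38 0.42 5.01] open 0.0 q [ 0.06  0.38  1.94  0.    0.81 -1.63] tip_box [16.09 -1.74 97.53]
```

Emit:
send_rows:
  plan:
    - [[0, -0.002, 0.0003], [0.002, 0, 0], -1]
    - [[0, -0.004, 0.0003], [0.002, 0, 0], -1]
    - [[0, -0.006, 0.0003], [0.002, 0, 0], -1]
    - [[0, -0.008, 0.0003], [0.002, 0, 0], -1]
    - [[0, -0.0102, 0.0003], [0.002, 0, 0], -1]

```text
clock: 15.38
eef_pos: [520.8, 33.7, 119.5]
tcp_rot: [3.14, -0.0, 1.694]
contact_force: [1.4, 0.8, 4.9]
opening: 0.002
```

```bash
python3 - <<'E'
from h import *
show()
E
```

```text
t 15.38 tcp [520.8  33.7 119.5] rpy [ 3.1399e+00 -1.0000e-04  1.6944e+00] F [1.39 0.75 4.87] open 0.002 q [ 0.06  0.37  1.97  0.    0.81 -1.63] tip_box [ 6.09 -1.75 97.47]
```

Now lift and go to the right wheel (start x 23).

Emit:
send_rows:
  plan:
    - [[0, 0, -0.005], [0, 0, 0], -1]
    - [[-0.003, 0.001, -0.01], [0, 0, 0], -1]
    - [[-0.022, 0.008, -0.01], [0, 0, 0], -1]
    - [[-0.043, 0.015, -0.01], [0.002, 0, 0], -1]
    - [[-0.048, 0.017, -0.01], [0.002, 0, 0], -1]

```text
clock: 15.8
eef_pos: [544.5, -13.8, 129.8]
tcp_rot: [-3.142, 0.001, 1.694]
contact_force: [0.0, -0.2, 0.3]
opening: -0.004
```

```bash
python3 - <<'E'
from h import *
show();delta(b2w([23,-50,126.0]),0.125+np.pi/2)
c=cam("wrist"); im=viewer.grab_frame("wrist")[:,:,::-1].copy(); cv2.imwrite("pics/w5.png",im)
unroll(c,im,"pics/u5.png",(0,0),(-2,0,0))
E
```

```text
t 15.8 tcp [544.5 -13.8 129.8] rpy [-3.1416e+00  5.0000e-04  1.6939e+00] F [ 0.01 -0.17  0.33] open -0.004 q [-0.03  0.38  1.91 -0.    0.85 -1.72] tip_box [ 23.63 -51.85 107.81]
shift [0.0018, -0.0006, 0.0038] rv [-0.0, 0.0005, -0.0019]
```

View pics/w5.png

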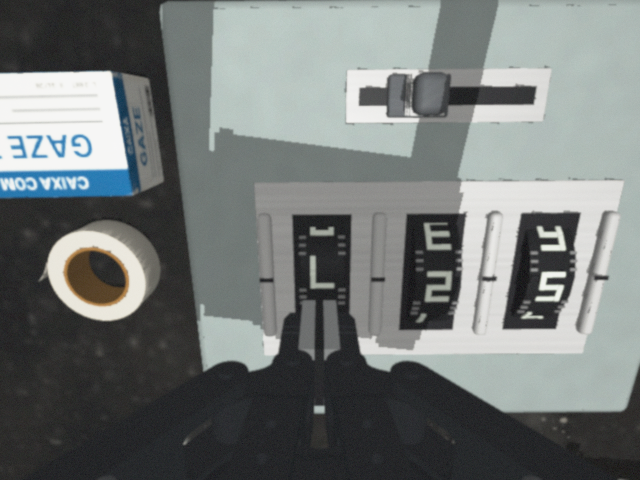

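View pics/u5.png

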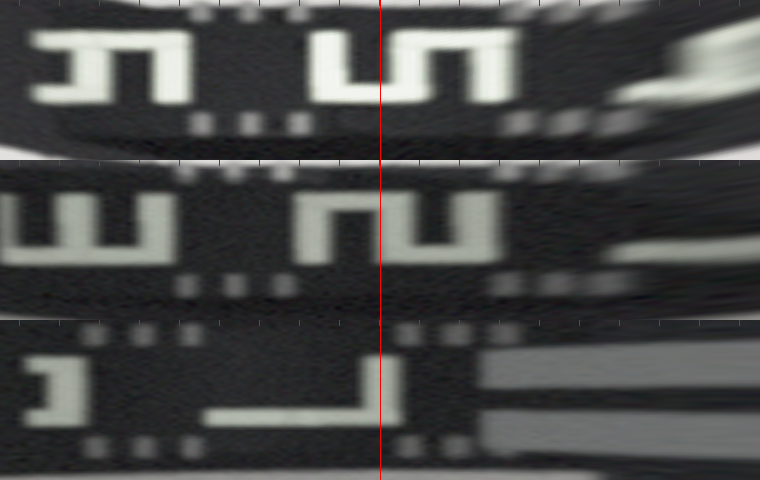

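Emit:
send_rows:
  plan:
    - [[0.001, 0, 0.001], [0, 0, 0], -1]
    - [[0.002, 0, 0.003], [0, 0, 0], -1]
    - [[0.002, 0, 0.004], [0, 0, 0], -1]
    - [[0.002, 0, 0.005], [0, 0, 0], -1]
    - [[0.002, 0, 0.005], [0, 0, 0], -1]

```text
clock: 16.27
eef_pos: [543.6, -11.0, 124.3]
tcp_rot: [-3.141, 0.0, 1.694]
contact_force: [-0.2, 0.2, -0.2]
opening: -0.0
```

Emit:
send_rows:
  plan:
    - [[0, 0, 0.0004], [0, 0, 0], -1]
    - [[0, 0, 0.0008], [0, 0, 0], -1]
    - [[0, 0, 0.0012], [0, 0, 0], -1]
    - [[0, 0, 0.0012], [0, 0, 0], -1]
    - [[0, 0, 0.0012], [0, 0, 0], -1]

```text
clock: 16.68
eef_pos: [543.6, -11.0, 123.1]
tcp_rot: [-3.141, 0.0, 1.694]
contact_force: [0.3, -0.0, -0.4]
opening: 0.0
```

Emit:
send_rows:
  plan:
    - [[0, 0, 0.0004], [0, 0, 0], -1]
    - [[0, 0, 0.0008], [0, 0, 0], -1]
    - [[0, 0, 0.0012], [0, 0, 0], -1]
    - [[0, 0, 0.0012], [0, 0, 0], -1]
    - [[0, 0, 0.0012], [0, 0, 0], -1]

```text
clock: 17.1
eef_pos: [543.6, -11.0, 121.9]
tcp_rot: [-3.141, 0.0, 1.694]
contact_force: [0.4, 0.2, -0.5]
opening: -0.002
```

Emit:
send_rows:
  plan:
    - [[0, 0, 0.0004], [0, 0, 0], -1]
    - [[0, 0, 0.0008], [0, 0, 0], -1]
    - [[0, 0, 0.0012], [0, 0, 0], -1]
    - [[0, 0, 0.0012], [0, 0, 0], -1]
    - [[0, 0, 0.0012], [0, 0, 0], -1]

```text
clock: 17.52
eef_pos: [543.6, -11.0, 120.7]
tcp_rot: [-3.141, 0.0, 1.694]
contact_force: [0.2, -0.1, 0.3]
opening: -0.001
```

Emit:
send_rows:
  plan:
    - [[0, 0, 0.0004], [0, 0, 0], -1]
    - [[0, 0, 0.0008], [0, 0, 0], -1]
    - [[0, 0, 0.001], [0, 0, 0], -1]
    - [[0, 0, 0.001], [0, 0, 0], -1]
    - [[0, 0, 0.001], [0, 0, 0], -1]

```text
clock: 17.93
eef_pos: [543.5, -11.0, 119.6]
tcp_rot: [-3.14, 0.0, 1.694]
contact_force: [0.2, 0.4, 0.3]
opening: -0.002
```

Emit:
send_rows:
  plan:
    - [[0, 0, 0.0004], [0, 0, 0], -1]
    - [[0, 0, 0.0008], [0, 0, 0], -1]
    - [[0, 0, 0.001], [0, 0, 0], -1]
    - [[0, 0, 0.001], [0, 0, 0], -1]
    - [[0, 0, 0.001], [0, 0, 0], -1]

```text
clock: 18.35
eef_pos: [543.6, -11.0, 118.6]
tcp_rot: [-3.14, 0.0, 1.694]
contact_force: [-0.1, 0.0, -0.0]
opening: -0.002
```

Emit:
send_rows:
  plan:
    - [[0, 0, 0.0004], [0, 0, 0], -1]
    - [[0, 0, 0.0008], [0, 0, 0], -1]
    - [[0, 0, 0.001], [0, 0, 0], -1]
    - [[0, 0, 0.001], [0, 0, 0], -1]
    - [[0, 0, 0.001], [0, 0, 0], -1]

```text
clock: 18.77
eef_pos: [543.6, -11.1, 117.8]
tcp_rot: [-3.141, 0.0, 1.694]
contact_force: [-0.7, -0.5, 3.6]
opening: 0.001
```

Emit:
send_rows:
  plan:
    - [[0, 0, 0.0004], [0, 0, 0], -1]
    - [[0, 0, 0.0008], [0, 0, 0], -1]
    - [[0, 0, 0.001], [0, 0, 0], -1]
    - [[0, 0, 0.001], [0, 0, 0], -1]
    - [[0, 0, 0.001], [0, 0, 0], -1]

```text
clock: 19.18
eef_pos: [543.8, -11.0, 117.1]
tcp_rot: [-3.141, 0.0, 1.694]
contact_force: [-1.9, 0.7, 6.1]
opening: 0.005
```

Emit:
send_rows:
  plan:
    - [[0, -0.002, 0.0003], [0, 0, 0], -1]
    - [[0, -0.004, 0.0003], [0, 0, 0], -1]
    - [[0, -0.006, 0.0003], [0, 0, 0], -1]
    - [[0, -0.008, 0.0003], [0, 0, 0], -1]
    - [[0, -0.009, 0.0003], [0, 0, 0], -1]

```text
clock: 19.6
eef_pos: [536.1, -12.0, 117.5]
tcp_rot: [3.139, 0.0, 1.694]
contact_force: [1.9, 0.7, 5.5]
opening: 0.004
```

```bash
python3 - <<'E'
from h import *
show(); print(w2b([543.7,-11,118])[0])
E
```

```text
t 19.6 tcp [536.1 -12.  117.5] rpy [3.1392e+00 4.0000e-04 1.6935e+00] F [1.89 0.65 5.48] open 0.004 q [-0.03  0.39  1.94 -0.    0.81 -1.72] tip_box [ 15.6  -49.08  95.49]
23.17531680066859
```

Emit:
send_rows:
  plan:
    - [[0, -0.002, 0.0003], [0.002, 0, 0], -1]
    - [[0, -0.004, 0.0003], [0.002, 0, 0], -1]
    - [[0, -0.006, 0.0003], [0.002, 0, 0], -1]
    - [[0, -0.008, 0.0003], [0.002, 0, 0], -1]
    - [[0, -0.009, 0.0003], [0.002, 0, 0], -1]

```text
clock: 20.02
eef_pos: [527.5, -13.2, 117.5]
tcp_rot: [3.14, 0.001, 1.694]
contact_force: [3.2, 0.2, 6.1]
opening: -0.002
```

Emit:
send_rows:
  plan:
    - [[0, 0, -0.005], [0, 0, 0], -1]
    - [[0.003, 0.005, -0.015], [0, 0, 0], -1]
    - [[0.02, 0.03, -0.03], [0, 0, 0], -1]
    - [[0.04, 0.06, -0.04], [0.002, 0, 0], -1]
    - [[0.05, 0.085, -0.045], [0.002, 0, 0], -1]

```text
clock: 20.43
eef_pos: [607.5, 48.7, 164.9]
tcp_rot: [3.14, 0.0, 1.693]
contact_force: [0.5, -0.7, 0.1]
opening: 0.003
```

```bash
python3 - <<'E'
from h import *
show();delta(b2w([98,0,165.0]),0.125+np.pi/2)
E
```

```text
t 20.43 tcp [607.5  48.7 164.9] rpy [3.1401e+00 2.0000e-04 1.6933e+00] F [ 0.51 -0.7   0.14] open 0.003 q [ 0.08  0.42  1.75 -0.    0.97 -1.62] tip_box [ 93.96   2.33 142.85]
shift [-0.0023, 0.0041, -0.0001] rv [0.0015, 0.0002, -0.0025]
```

Emit:
send_rows:
  plan:
    - [[-0.002, 0.002, 0], [0, 0, 0], -1]
    - [[-0.002, 0.003, 0], [0, 0, 0], -1]
    - [[-0.002, 0.003, 0], [0, 0, 0], -1]
    - [[-0.002, 0.003, 0], [0, 0, 0], -1]
    - [[-0.002, 0.003, 0], [0, 0, 0], -1]

```text
clock: 20.85
eef_pos: [609.4, 46.5, 164.3]
tcp_rot: [-3.141, 0.0, 1.693]
contact_force: [-0.4, 0.0, 0.3]
opening: 0.003
```

```bash
python3 - <<'E'
from h import *
show();c=cam("wrist"); im=viewer.grab_frame("wrist")[:,:,::-1].copy(); cv2.imwrite("pics/w6.png",im); print('cam box',w2b(c[1]))
np.savez("pics/c6.npz",K=c[0],t=c[1],R=c[2])
unroll(c,im,"pics/u6.png",(0,0),(-2,0,-2))
E
```

```text
t 20.85 tcp [609.4  46.5 164.3] rpy [-3.1412e+00  2.0000e-04  1.6927e+00] F [-0.42  0.05  0.28] open 0.003 q [ 0.07  0.43  1.74 -0.    0.97 -1.62] tip_box [ 9.5490e+01 -1.2000e-01  1.4234e+02]
cam box [ 15.6290574    2.15820523 285.44808384]
```

View pics/w6.png

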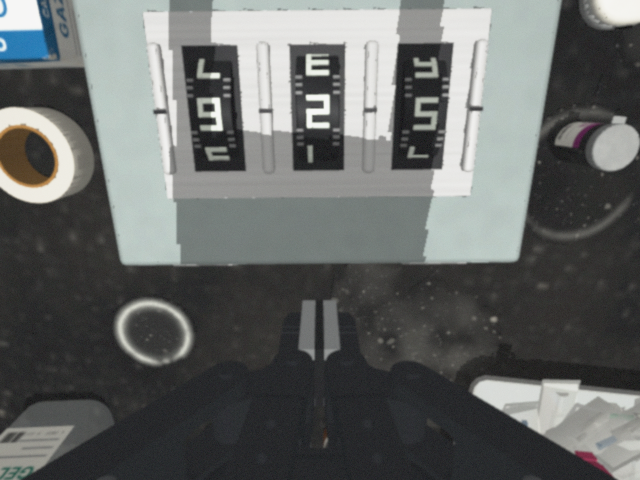

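View pics/u6.png

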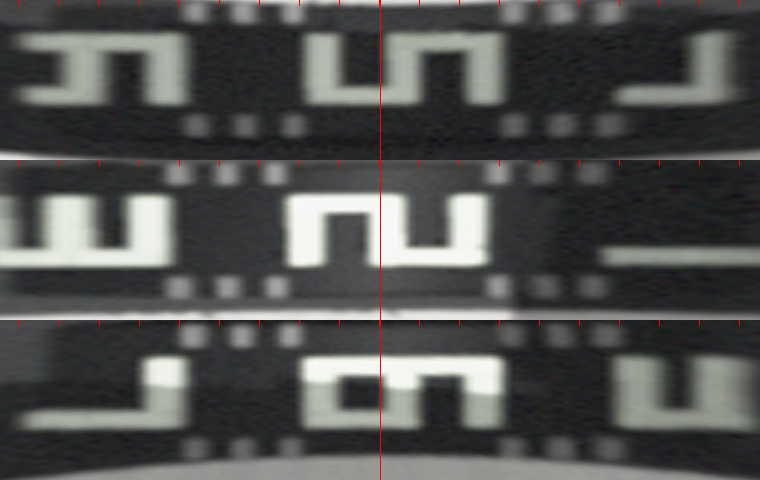

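```bash
python3 - <<'E'
from h import *
d=np.load("pics/c6.npz"); c=(d['K'],d['t'],d['R']); g=cv2.imread("pics/w6.png",0).astype(float)
for u in (159,265,371,476):
  s=g[95:125,u-2:u+3].mean(1); w=np.clip(np.median(s)-25-s,0,None); v=95+(w*np.arange(30)).sum()/w.sum()
  print(u,round(v,2),w2b(ray(c,(u,v),91)).round(2), 'shift px in unroll (rad):')
E
```

```text
159 111.02 [ 15.17 -73.92  91.  ] shift px in unroll (rad):
265 110.38 [ 15.08 -23.48  91.  ] shift px in unroll (rad):
371 109.73 [14.99 26.9  91.  ] shift px in unroll (rad):
476 108.1 [14.45 76.7  91.  ] shift px in unroll (rad):
```

```bash
python3 - <<'E'
from h import *
show();delta(b2w([17,50,124.0]),0.125+np.pi/2)
E
```

```text
t 20.9 tcp [609.6  46.5 164.5] rpy [3.1415e+00 2.0000e-04 1.6926e+00] F [0.43 0.06 0.08] open 0.001 q [ 0.07  0.43  1.74 -0.    0.97 -1.62] tip_box [ 9.5740e+01 -1.0000e-01  1.4248e+02]
shift [0.0499, -0.0789, 0.0405] rv [0.0001, 0.0002, -0.0032]
```

Emit:
send_rows:
  plan:
    - [[0.015, -0.025, 0.005], [0, 0, 0], -1]
    - [[0.033, -0.052, 0.012], [0, 0, -0.003], -1]
    - [[0.05, -0.077, 0.02], [0, 0, -0.003], -1]
    - [[0.05, -0.079, 0.03], [0, 0, -0.003], -1]
    - [[0.05, -0.079, 0.037], [0, 0, -0.003], -1]

```text
clock: 21.32
eef_pos: [523.2, 86.6, 126.8]
tcp_rot: [-3.14, 0.0, 1.697]
contact_force: [0.3, -0.1, 0.2]
opening: 0.002
```

```bash
python3 - <<'E'
from h import *
show();delta(b2w([17,50,117.0]),0.125+np.pi/2)
E
```

```text
t 21.32 tcp [523.2  86.6 126.8] rpy [-3.1402e+00  3.0000e-04  1.6966e+00] F [ 0.33 -0.09  0.18] open 0.002 q [ 0.16  0.37  1.94 -0.    0.83 -1.54] tip_box [ 14.93  50.39 104.81]
shift [-0.0004, 0.0021, 0.0098] rv [-0.0014, 0.0003, 0.0008]
```

Emit:
send_rows:
  plan:
    - [[0, 0.002, 0.003], [-0.001, 0, 0], -1]
    - [[0, 0.002, 0.006], [-0.001, 0, 0], -1]
    - [[0, 0.002, 0.008], [-0.001, 0, 0], -1]
    - [[0, 0.002, 0.009], [-0.001, 0, 0], -1]
    - [[0, 0.002, 0.0098], [-0.001, 0, 0], -1]

```text
clock: 21.73
eef_pos: [526.1, 86.5, 117.2]
tcp_rot: [3.141, 0.0, 1.696]
contact_force: [-0.1, 0.1, 4.1]
opening: 0.0
```

```bash
python3 - <<'E'
from h import *
show()
E
```

```text
t 21.73 tcp [526.1  86.5 117.2] rpy [3.1410e+00 4.0000e-04 1.6961e+00] F [-0.07  0.08  4.09] open 0.0 q [ 0.16  0.39  1.94 -0.    0.81 -1.54] tip_box [17.88 49.95 95.25]
```

Emit:
send_rows:
  plan:
    - [[0, -0.0005, 0.0003], [0, 0, 0], -1]
    - [[0, -0.001, 0.0003], [0, 0, 0], -1]
    - [[0, -0.0015, 0.0003], [0, 0, 0], -1]
    - [[0, -0.002, 0.0003], [0, 0, 0], -1]
    - [[0, -0.0021, 0.0003], [0, 0, 0], -1]

```text
clock: 22.15
eef_pos: [524.5, 86.3, 117.3]
tcp_rot: [3.14, 0.001, 1.696]
contact_force: [1.3, 0.2, 3.8]
opening: 0.001
```

```bash
python3 - <<'E'
from h import *
show()
E
```

```text
t 22.15 tcp [524.5  86.3 117.3] rpy [3.1396e+00 6.0000e-04 1.6962e+00] F [1.33 0.18 3.81] open 0.001 q [ 0.16  0.38  1.95 -0.    0.81 -1.54] tip_box [16.31 49.9  95.34]
```

Emit:
send_rows:
  plan:
    - [[0, 0, 0.0004], [0, 0, 0], -1]
    - [[0, -0.0003, 0.0004], [0, 0, 0], -1]
    - [[0, -0.0005, 0.0004], [0, 0, 0], -1]
    - [[0, -0.0006, 0.0004], [0, 0, 0], -1]
    - [[0, -0.0006, 0.0004], [0, 0, 0], -1]

```text
clock: 22.57
eef_pos: [524.3, 86.2, 117.2]
tcp_rot: [3.139, 0.001, 1.696]
contact_force: [1.6, -0.6, 4.9]
opening: -0.002
```

```bash
python3 - <<'E'
from h import *
show();delta(b2w([17,-50,127.0]),0.125+np.pi/2)
E
```

```text
t 22.57 tcp [524.3  86.2 117.2] rpy [3.1388e+00 6.0000e-04 1.6962e+00] F [ 1.65 -0.65  4.89] open -0.002 q [ 0.16  0.38  1.95 -0.    0.81 -1.53] tip_box [16.12 49.91 95.16]
shift [-0.0999, 0.0009, -0.0098] rv [0.0028, 0.0006, 0.0004]
```

Emit:
send_rows:
  plan:
    - [[0, 0, -0.006], [0, 0, 0], -1]
    - [[-0.003, 0, -0.012], [0.002, 0, 0], -1]
    - [[-0.035, 0, -0.012], [0.002, 0, 0], -1]
    - [[-0.07, 0.001, -0.012], [0.002, 0, 0], -1]
    - [[-0.1, 0.001, -0.01], [0.002, 0, 0], -1]

```text
clock: 22.98
eef_pos: [537.7, -14.1, 127.9]
tcp_rot: [3.141, 0.001, 1.698]
contact_force: [0.2, 0.6, -0.0]
opening: 0.001
```

```bash
python3 - <<'E'
from h import *
show();delta(b2w([17,-50,117.1]),0.125+np.pi/2)
E
```

```text
t 22.98 tcp [537.7 -14.1 127.9] rpy [3.1409e+00 7.0000e-04 1.6977e+00] F [ 0.18  0.6  -0.  ] open 0.001 q [-0.03  0.38  1.93 -0.    0.84 -1.73] tip_box [ 16.85 -51.3  105.87]
shift [0.0013, 0.0002, 0.0108] rv [0.0007, 0.0007, 0.002]
```

Emit:
send_rows:
  plan:
    - [[0.001, 0, 0.004], [0, 0, 0], -1]
    - [[0.001, 0, 0.007], [0, 0, 0], -1]
    - [[0.001, 0, 0.009], [0, 0, 0], -1]
    - [[0.001, 0, 0.0102], [0, 0, 0], -1]
    - [[0.001, 0, 0.011], [0, 0, 0], -1]

```text
clock: 23.4
eef_pos: [537.4, -12.6, 117.1]
tcp_rot: [3.141, 0.001, 1.699]
contact_force: [-1.8, -5.0, 8.7]
opening: -0.003
```

```bash
python3 - <<'E'
from h import *
show()
E
```

```text
t 23.4 tcp [537.4 -12.6 117.1] rpy [3.1414e+00 1.3000e-03 1.6993e+00] F [-1.81 -5.04  8.73] open -0.003 q [-0.03  0.39  1.93 -0.    0.82 -1.72] tip_box [ 16.74 -49.82  95.08]
```

Emit:
send_rows:
  plan:
    - [[-0.0005, -0.0004, 0], [0, 0, 0], -1]
    - [[-0.0005, -0.0009, 0], [0, 0, 0], -1]
    - [[-0.0005, -0.0013, 0], [0, 0, 0], -1]
    - [[-0.0005, -0.0016, 0], [0, 0, 0], -1]
    - [[-0.0005, -0.0016, 0], [0, 0, 0], -1]

```text
clock: 23.82
eef_pos: [536.8, -12.8, 117.6]
tcp_rot: [3.139, 0.002, 1.7]
contact_force: [2.5, -1.0, 5.1]
opening: 0.002
```

```bash
python3 - <<'E'
from h import *
show()
E
```

```text
t 23.82 tcp [536.8 -12.8 117.6] rpy [3.1394e+00 1.6000e-03 1.7002e+00] F [ 2.49 -1.02  5.13] open 0.002 q [-0.03  0.39  1.94 -0.    0.81 -1.72] tip_box [ 16.11 -49.89  95.63]
```

Moved only 0.6 mm; 0.8 mm more.

Emit:
send_rows:
  plan:
    - [[0, -0.0003, 0.0003], [0, 0, 0], -1]
    - [[0, -0.0005, 0.0003], [0, 0, 0], -1]
    - [[0, -0.0008, 0.0003], [0, 0, 0], -1]
    - [[0, -0.001, 0.0003], [0, 0, 0], -1]
    - [[0, -0.001, 0.0003], [0, 0, 0], -1]

```text
clock: 24.23
eef_pos: [536.2, -12.7, 117.6]
tcp_rot: [3.138, 0.002, 1.701]
contact_force: [3.1, -1.8, 4.8]
opening: 0.0
```

```bash
python3 - <<'E'
from h import *
show();delta(b2w([98,0,165.0]),0.125+np.pi/2)
E
```

```text
t 24.23 tcp [536.2 -12.7 117.6] rpy [3.1384e+00 1.7000e-03 1.7006e+00] F [ 3.05 -1.83  4.83] open 0.0 q [-0.03  0.39  1.94 -0.    0.81 -1.73] tip_box [ 15.62 -49.72  95.64]
shift [0.0492, 0.0828, -0.0472] rv [0.0032, 0.0017, 0.0048]
```

Emit:
send_rows:
  plan:
    - [[0, 0, -0.006], [0, 0, 0], -1]
    - [[0.004, 0.01, -0.02], [0.003, 0.002, 0.004], -1]
    - [[0.02, 0.036, -0.034], [0.003, 0.002, 0.004], -1]
    - [[0.037, 0.063, -0.045], [0.003, 0.002, 0.004], -1]
    - [[0.048, 0.084, -0.047], [0.003, 0.002, 0.004], -1]

```text
clock: 24.65
eef_pos: [614.7, 47.7, 166.9]
tcp_rot: [3.14, -0.001, 1.696]
contact_force: [0.0, -0.6, 0.1]
opening: -0.001
```

Emit:
send_rows:
  plan:
    - [[0, 0, 0], [0, 0, 0], -1]
    - [[0, 0, 0], [0, 0, 0], -1]
    - [[0, 0, 0], [0, 0, 0], -1]
    - [[0, 0, 0], [0, 0, 0], -1]
    - [[0, 0, 0], [0, 0, 0], -1]

```text
clock: 25.07
eef_pos: [613.3, 47.1, 166.3]
tcp_rot: [-3.142, -0.001, 1.696]
contact_force: [0.9, -0.2, 0.1]
opening: 0.0
```

```bash
cat >> h.py <<'E'
def inspect(tag):
    show();c=cam("wrist"); im=viewer.grab_frame("wrist")[:,:,::-1].copy(); cv2.imwrite(f"pics/w{tag}.png",im); print('cam box',w2b(c[1]).round(1))
    unroll(c,im,f"pics/u{tag}.png",(0,0),(-2,0,-2))
    g=cv2.cvtColor(im,cv2.COLOR_BGR2GRAY).astype(float)
    for y in (75,25,-25,-75):
        u0,v0=proj(c,b2w([15,y+1.7,91]))[0]; u=int(round(u0)); v1=int(round(v0))
        s=g[v1-14:v1+15,u-2:u+3].mean(1); w=np.clip(np.median(s)-25-s,0,None); v=v1-14+(w*np.arange(29)).sum()/w.sum()
        print(y,w2b(ray(c,(u,v),91)).round(2))
E
python3 -c "
from h import *
inspect(7)"
```

```text
t 25.07 tcp [613.3  47.1 166.3] rpy [-3.1415e+00 -1.2000e-03  1.6958e+00] F [ 0.91 -0.17  0.15] open 0.0 q [ 0.07  0.43  1.73  0.    0.98 -1.62] tip_box [9.9490e+01 3.0000e-02 1.4435e+02]
cam box [ 19.6   1.8 287.4]
75 [14.45 76.47 91.  ]
25 [15.02 26.94 91.  ]
-25 [ 15.06 -23.12  91.  ]
-75 [ 15.17 -73.17  91.  ]
```

View pics/u7.png

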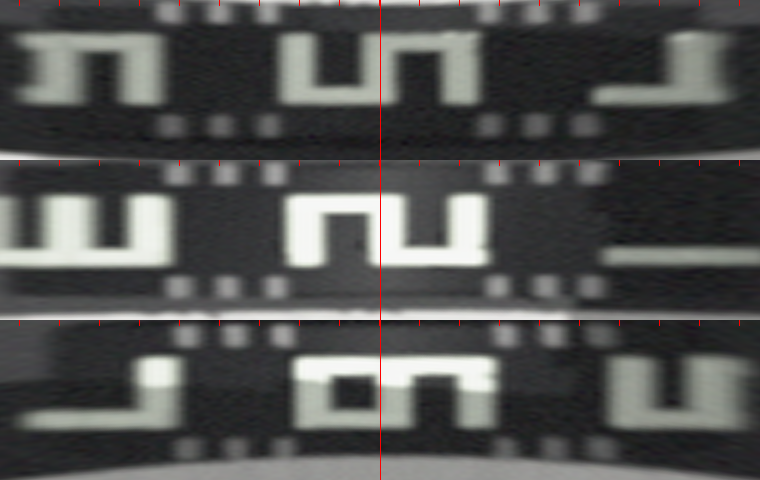

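View pics/w7.png

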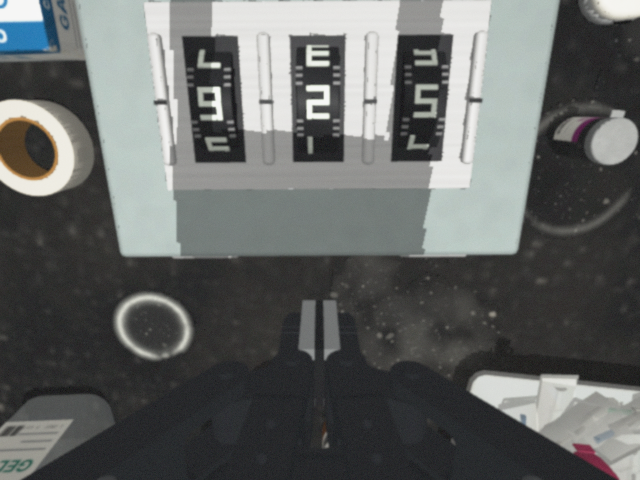

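```bash
python3 - <<'E'
from h import *
delta(b2w([-61,-45,160.0]),0.125+np.pi/2)
delta(b2w([-61,-45,116.0]),0.125+np.pi/2)
E
```

```text
shift [-0.045, -0.1608, 0.0064] rv [0.0004, -0.0012, -0.0]
shift [-0.045, -0.1608, 0.0504] rv [0.0004, -0.0012, -0.0]
```

Emit:
send_rows:
  plan:
    - [[-0.009, -0.032, 0], [0, 0, 0], -1]
    - [[-0.018, -0.065, 0], [0, 0, 0], -1]
    - [[-0.028, -0.1, 0], [0, 0, 0], -1]
    - [[-0.038, -0.135, 0.003], [0, 0, 0], -1]
    - [[-0.045, -0.161, 0.006], [0, 0, 0], -1]

```text
clock: 25.53
eef_pos: [456.0, -18.5, 160.0]
tcp_rot: [-3.14, -0.001, 1.695]
contact_force: [-0.1, -0.3, 0.7]
opening: 0.004
```

Emit:
send_rows:
  plan:
    - [[0, 0, 0.005], [0, 0, 0], -1]
    - [[0, 0, 0.015], [0, 0, 0], -1]
    - [[0, 0, 0.025], [0, 0, 0], -1]
    - [[0, 0, 0.03], [0, 0, 0], -1]
    - [[0, 0, 0.03], [0, 0, 0], -1]

```text
clock: 25.95
eef_pos: [456.2, -18.2, 128.5]
tcp_rot: [-3.138, -0.002, 1.696]
contact_force: [-0.3, 1.5, 0.7]
opening: 0.003
```

```bash
python3 - <<'E'
from h import *
show();delta(b2w([-61,-45,116.0]),0.125+np.pi/2)
cv2.imwrite("pics/w8.png",viewer.grab_frame("wrist")[:,:,::-1])
c=cam("side");K=viewer.grab_frame("side")[:,:,::-1]; cv2.imwrite("pics/s8.png",cv2.resize(K[190:310,220:380],None,fx=5,fy=5,interpolation=cv2.INTER_CUBIC))
E
```

```text
t 25.95 tcp [456.2 -18.2 128.5] rpy [-3.1384e+00 -1.7000e-03  1.6956e+00] F [-0.29  1.46  0.73] open 0.003 q [-0.04  0.27  2.09  0.    0.78 -1.74] tip_box [-64.65 -45.16 106.46]
shift [0.0002, 0.0036, 0.0124] rv [-0.0032, -0.0017, -0.0002]
```

View pics/w8.png

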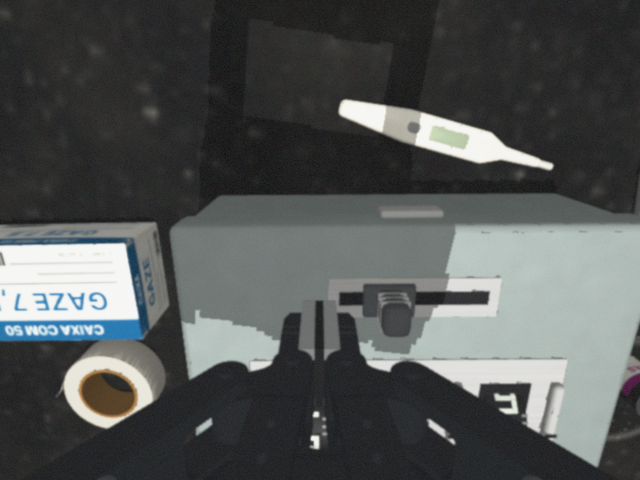

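View pics/s8.png

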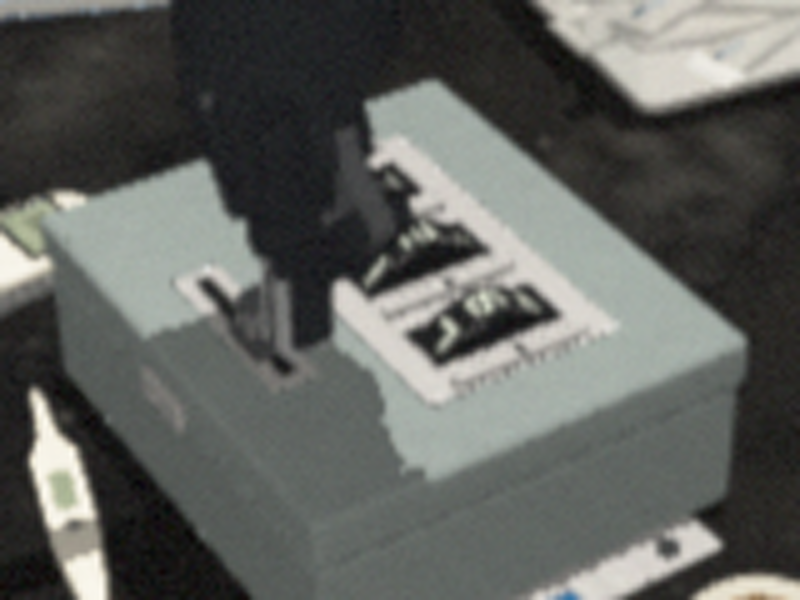

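Emit:
send_rows:
  plan:
    - [[0, 0.001, 0.003], [-0.003, -0.002, 0], -1]
    - [[0, 0.003, 0.006], [-0.003, -0.002, 0], -1]
    - [[0, 0.003, 0.009], [-0.003, -0.002, 0], -1]
    - [[0, 0.003, 0.012], [-0.003, -0.002, 0], -1]
    - [[0, 0.003, 0.012], [-0.003, -0.002, 0], -1]

```text
clock: 26.47
eef_pos: [459.1, -17.8, 116.9]
tcp_rot: [-3.142, 0.0, 1.696]
contact_force: [-0.1, 1.0, 0.3]
opening: 0.003
```

Emit:
send_rows:
  plan:
    - [[0.0015, 0, 0], [0, 0, 0], -1]
    - [[0.003, 0, 0], [0, 0, 0], -1]
    - [[0.0045, 0, 0], [0, 0, 0], -1]
    - [[0.006, 0, 0], [0, 0, 0], -1]
    - [[0.006, 0, 0], [0, 0, 0], -1]

```text
clock: 26.88
eef_pos: [458.4, -11.6, 117.0]
tcp_rot: [3.141, 0.0, 1.696]
contact_force: [0.8, 0.6, -0.4]
opening: -0.0
```

Emit:
send_rows:
  plan:
    - [[0.001, 0, 0], [0, 0, 0], -1]
    - [[0.002, 0, 0], [0, 0, 0], -1]
    - [[0.003, 0, 0], [0, 0, 0], -1]
    - [[0.004, 0, 0], [0, 0, 0], -1]
    - [[0.004, 0, 0], [0, 0, 0], -1]

```text
clock: 27.3
eef_pos: [457.9, -7.4, 117.0]
tcp_rot: [3.141, 0.0, 1.696]
contact_force: [-0.1, 0.4, 0.0]
opening: 0.002
```

```bash
python3 - <<'E'
from h import *
show()
E
```

```text
t 27.3 tcp [457.9  -7.4 117. ] rpy [3.1414e+00 3.0000e-04 1.6961e+00] F [-0.11  0.4   0.03] open 0.002 q [-0.02  0.29  2.1  -0.    0.75 -1.72] tip_box [-61.54 -34.73  94.99]
```

Emit:
send_rows:
  plan:
    - [[0.001, 0, 0], [0, 0, 0], -1]
    - [[0.002, 0, 0], [0, 0, 0], -1]
    - [[0.003, 0, 0], [0, 0, 0], -1]
    - [[0.004, 0, 0], [0, 0, 0], -1]
    - [[0.005, 0, 0], [0, 0, 0], -1]

```text
clock: 27.72
eef_pos: [457.3, -2.6, 117.0]
tcp_rot: [3.141, 0.001, 1.696]
contact_force: [0.3, -3.3, 0.2]
opening: 0.002
```

Emit:
send_rows:
  plan:
    - [[0.001, 0, 0], [0, 0, 0], -1]
    - [[0.002, 0, 0], [0, 0, 0], -1]
    - [[0.003, 0, 0], [0, 0, 0], -1]
    - [[0.004, 0, 0], [0, 0, 0], -1]
    - [[0.005, 0, 0], [0, 0, 0], -1]

```text
clock: 28.13
eef_pos: [456.6, 2.4, 117.0]
tcp_rot: [3.141, 0.001, 1.696]
contact_force: [-0.7, -3.6, 0.0]
opening: 0.001
```

```bash
python3 - <<'E'
from h import *
show()
E
```

```text
t 28.13 tcp [456.6   2.4 117. ] rpy [3.1414e+00 7.0000e-04 1.6962e+00] F [-0.75 -3.58  0.01] open 0.001 q [ 0.    0.29  2.1  -0.    0.75 -1.69] tip_box [-61.58 -24.8   95.  ]
```

Emit:
send_rows:
  plan:
    - [[0.001, 0, 0], [0, 0, 0], -1]
    - [[0.002, 0, 0], [0, 0, 0], -1]
    - [[0.003, 0, 0], [0, 0, 0], -1]
    - [[0.004, 0, 0], [0, 0, 0], -1]
    - [[0.005, 0, 0], [0, 0, 0], -1]

```text
clock: 28.55
eef_pos: [455.9, 7.5, 117.0]
tcp_rot: [3.141, 0.001, 1.696]
contact_force: [-0.5, -2.8, 0.5]
opening: 0.0
```

Emit:
send_rows:
  plan:
    - [[0.001, 0, 0], [0, 0, 0], -1]
    - [[0.002, 0, 0], [0, 0, 0], -1]
    - [[0.003, 0, 0], [0, 0, 0], -1]
    - [[0.004, 0, 0], [0, 0, 0], -1]
    - [[0.004, 0, 0], [0, 0, 0], -1]

```text
clock: 28.97
eef_pos: [455.4, 11.7, 117.0]
tcp_rot: [3.142, 0.001, 1.696]
contact_force: [0.1, -2.5, 0.4]
opening: -0.001
```

```bash
python3 - <<'E'
from h import *
show()
E
```

```text
t 28.97 tcp [455.4  11.7 117. ] rpy [3.1416e+00 6.0000e-04 1.6963e+00] F [ 0.07 -2.54  0.38] open -0.001 q [ 0.02  0.29  2.1  -0.    0.75 -1.67] tip_box [-61.63 -15.47  94.98]
```

Now creep, 1 mm per call, until the end stop is felt.

Emit:
send_rows:
  plan:
    - [[0.0004, 0, 0], [0, 0, 0], -1]
    - [[0.0008, 0, 0], [0, 0, 0], -1]
    - [[0.0012, 0, 0], [0, 0, 0], -1]
    - [[0.0015, 0, 0], [0, 0, 0], -1]
    - [[0.0015, 0, 0], [0, 0, 0], -1]

```text
clock: 29.38
eef_pos: [455.2, 12.8, 117.0]
tcp_rot: [3.142, 0.001, 1.697]
contact_force: [-0.0, -5.6, -0.1]
opening: 0.002
```

Emit:
send_rows:
  plan:
    - [[0.0003, 0, 0], [0, 0, 0], -1]
    - [[0.0006, 0, 0], [0, 0, 0], -1]
    - [[0.0009, 0, 0], [0, 0, 0], -1]
    - [[0.0009, 0, 0], [0, 0, 0], -1]
    - [[0.0009, 0, 0], [0, 0, 0], -1]

```text
clock: 29.8
eef_pos: [455.2, 13.0, 117.0]
tcp_rot: [3.141, 0.003, 1.697]
contact_force: [-0.5, -8.6, 0.6]
opening: 0.0
```

Emit:
send_rows:
  plan:
    - [[0.0003, 0, 0], [0, 0, 0], -1]
    - [[0.0006, 0, 0], [0, 0, 0], -1]
    - [[0.0006, 0, 0], [0, 0, 0], -1]
    - [[0.0006, 0, 0], [0, 0, 0], -1]
    - [[0.0006, 0, 0], [0, 0, 0], -1]

```text
clock: 30.22
eef_pos: [455.2, 13.0, 117.0]
tcp_rot: [3.141, 0.004, 1.698]
contact_force: [0.2, -8.0, -1.1]
opening: 0.004
```

Emit:
send_rows:
  plan:
    - [[-0.003, 0, 0], [0, 0, 0], -1]
    - [[-0.008, 0, 0], [0, 0, 0], -1]
    - [[-0.01, 0, -0.008], [0, 0, 0], -1]
    - [[-0.01, 0, -0.025], [0, 0, 0], -1]
    - [[-0.01, 0.01, -0.045], [0, 0, 0], -1]

```text
clock: 30.63
eef_pos: [464.0, 4.3, 161.9]
tcp_rot: [-3.137, 0.003, 1.697]
contact_force: [0.8, -0.2, -0.4]
opening: -0.0
```

```bash
python3 - <<'E'
from h import *
show();delta(b2w([94,0,166.0]),0.125+np.pi/2)
E
```

```text
t 30.63 tcp [464.    4.3 161.9] rpy [-3.1374e+00  2.7000e-03  1.6972e+00] F [ 0.84 -0.18 -0.41] open -0.0 q [ 0.01  0.23  2.05 -0.    0.87 -1.69] tip_box [-54.1  -23.95 139.91]
shift [0.0237, 0.148, -0.0048] rv [-0.0042, 0.0027, 0.0014]
```

Emit:
send_rows:
  plan:
    - [[0.005, 0.03, -0.005], [-0.004, 0.003, 0], -1]
    - [[0.01, 0.065, -0.005], [-0.004, 0.003, 0], -1]
    - [[0.016, 0.1, -0.005], [-0.004, 0.003, 0], -1]
    - [[0.022, 0.135, -0.005], [-0.004, 0.003, 0], -1]
    - [[0.024, 0.148, -0.005], [-0.004, 0.003, 0], -1]

```text
clock: 31.05
eef_pos: [612.4, 48.0, 167.4]
tcp_rot: [3.138, -0.001, 1.697]
contact_force: [-0.6, 0.0, -0.1]
opening: 0.002
```

Emit:
send_rows:
  plan:
    - [[0, 0, 0], [0, 0, 0], -1]
    - [[0, 0, 0], [0, 0, 0], -1]
    - [[0, 0, 0], [0, 0, 0], -1]
    - [[0, 0, 0], [0, 0, 0], -1]
    - [[0, 0, 0], [0, 0, 0], -1]

```text
clock: 31.47
eef_pos: [611.2, 47.6, 167.6]
tcp_rot: [3.138, -0.001, 1.697]
contact_force: [0.1, -0.1, -0.3]
opening: 0.003
```

```bash
python3 -c "
from h import *
inspect(9)
K=viewer.grab_frame('scene')[:,:,::-1]; cv2.imwrite('pics/sc9.png',K)
c=cam('scene'); print(proj(c,[b2w([-62,-12,110]),b2w([-62,6,110])]))
cv2.imwrite('pics/sc9z.png',cv2.resize(K[195:340,190:380],None,fx=4,fy=4,interpolation=cv2.INTER_CUBIC))
"
```

```text
t 31.47 tcp [611.2  47.6 167.6] rpy [ 3.1382e+00 -9.0000e-04  1.6968e+00] F [ 0.08 -0.08 -0.27] open 0.003 q [ 0.07  0.42  1.74  0.    0.98 -1.62] tip_box [ 97.57   0.81 145.58]
cam box [ 17.2   2.6 288.3]
75 [14.5  76.77 91.  ]
25 [15.02 26.84 91.  ]
-25 [ 15.11 -23.14  91.  ]
-75 [ 15.14 -73.09  91.  ]
[[268.87039491 260.43491763]
 [260.66105988 256.3130895 ]]
```

View pics/u9.png

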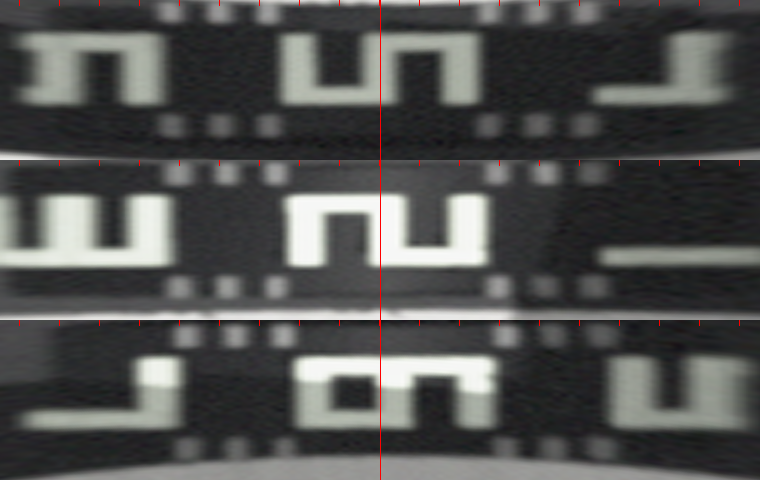

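View pics/sc9z.png

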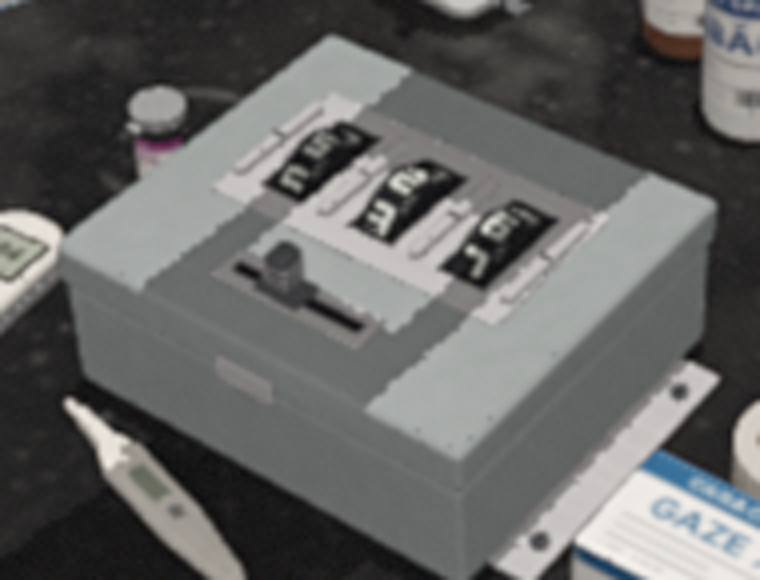

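```bash
python3 - <<'E'
from h import *
a=cv2.imread("pics/scene0.png",0);b=cv2.imread("pics/sc9.png",0)
U=8
t=cv2.resize(a[256:277,259:279],None,fx=U,fy=U,interpolation=cv2.INTER_CUBIC)
s=cv2.resize(b[246:287,244:290],None,fx=U,fy=U,interpolation=cv2.INTER_CUBIC)
g=lambda x:cv2.Laplacian(cv2.GaussianBlur(x.astype(np.float32),(0,0),8),-1)
for f in (lambda x:x,g):
  r=cv2.matchTemplate(f(s),f(t),cv2.TM_CCOEFF_NORMED);_,m,_,l=cv2.minMaxLoc(r); d=np.array(l)/U-[15,10]; print(m,d)
  c=cam("scene"); p=proj(c,b2w([-62,-12,110]))[0]; q=w2b(ray(c,p+d,110)); print(q.round(2))
cv2.imwrite('pics/ab.png',cv2.resize(np.hstack([a[240:285,235:295],b[240:285,235:295]]),None,fx=6,fy=6,interpolation=cv2.INTER_CUBIC))
E
```

```text
0.8458331227302551 [-8.125 -4.125]
[-61.91   5.89 110.  ]
0.7958245277404785 [-8.125 -4.125]
[-61.91   5.89 110.  ]
```

View pics/ab.png

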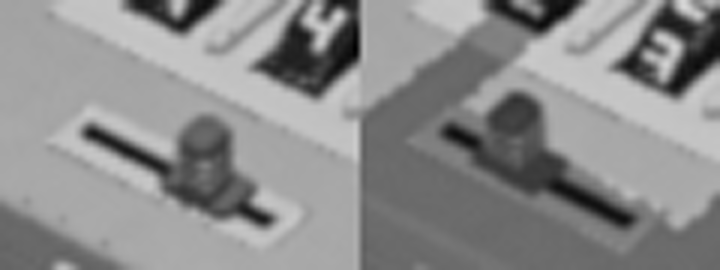

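```bash
python3 -c "
from h import *
from rig import job
show(); print(job.sign_off())"
```

```text
t 31.57 tcp [611.7  47.7 167.7] rpy [ 3.1377e+00 -8.0000e-04  1.6970e+00] F [-0.1  -0.21 -0.2 ] open -0.0 q [ 0.07  0.42  1.74  0.    0.98 -1.62] tip_box [ 98.02   0.85 145.66]
the job is handed in; nothing more can be done
None
```

I set the wheels to 5 2 6 and pushed the bolt tab left until it hit its end stop. I handed the job in at 31.6 s with the gripper clear of everything.

- **Wheels:** the last overhead picture puts them about 0.005 (left), 0.015 (middle) and 0.03 rad (right) off the index lines. I did not correct the right wheel's last 0.03 rad.
- **Wheel reading:** earlier oblique views disagreed with the overhead one by up to about 0.04 rad, because the wheels stand at different heights. I relied on the overhead view.
- **Bolt:** matching pictures before and after puts the travel at about 17.9 of 18 mm. A rougher reading by eye gave about 16 mm, but the finger stopped moving while the force rose to 8.6 N, so I take it as fully open.
- **Forces:** the highest reading at the lock was about 10 N, where 20 N spoils it. Forces were read only at the end of each move.
- **Bystanders:** none was touched as far as I saw; I did not measure their positions again.

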